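Scrape the broken tile off the ledge and shut it in the tin

TASK

A tile has broken on the marble ledge: with the wooden scraper block, wipe all four shards off the ledge into the tin standing against it; they are sharp, so let only the scraper touch them. Then stand the scraper back upright in the middle of its cork mat and let go, and after that close the tin's lid and press it down until the catch clicks and it is fully shut. Leave everything else on the sill where it stands.

Things in the scene. Friction and masses are not known exactly. Their poses are not given: they have to be found in the camera images.
- station: Fixed unit: raised marble-topped ledge with an open aluminium tin against its +y edge. Origin: middle of that shared edge, at sill level (z = 0); z up, +y from ledge across tin. Ledge: x -110..110, y -250..0 mm, flat bare top at z = 90. A steel catch housing 28 x 50 mm, 76 high, is on the tin's -x side.
- tin_mouth (a point): Centre of the tin's mouth, at station x 0, y 66, z 84 mm; fixed. The tin spans 220 mm along station x and 132 mm along y (y 0..132), walls 4 mm, rim at z = 84 (6 mm below the ledge's top), floor about 5 mm thick.
- lid (a joint): Lid angle, rad: 0 = fully shut; starts 1.65 to 1.9 (open, leaning away from the ledge), stop at 2.0. Stiff hinge, stays where left (2 N at the free edge moves it). Below about 0.125 (last 15 mm of edge travel) a hidden spring pawl resists: about 12 N down near the free edge takes it past the click; then push it right home.
- lid_hinge (a point): Middle of the lid's hinge line, on the tin's far rim: station x 0, y 134, z 84 mm. The hinge line runs along the station's x.
- lid_edge (a point): Middle of the lid's free edge, on its outer face, 131 mm from the hinge line; moves with the lid. The lid is a flat aluminium plate 218 mm along the hinge, spanning 3 to 131 mm from the hinge line; its outer face is 6 mm off the hinge line (upwards when shut). When shut it lies level with the ledge's top (z = 90 mm), 3 mm from the ledge.
- scraper: Wooden scraper block with an aluminium-bound foot, 0.24 to 0.39 kg. Origin: centre of its underside; z up, x along its length. Foot 170 (x) x 40 (y) x 35 mm high with upright faces; on it a grip rib 110 (x) x 26 (y) mm from z = 35 to z = 80 (top). It starts standing on the cork mat.
- mat: Cork mat fixed to the sill, 210 (x) x 100 (y) x 4 mm. Origin: centre of its underside, on the sill.
- shard0: Sharp flat shard of broken tile, mustard glaze over terracotta, about 60 x 32 mm, 8 mm thick, 26 g; origin near its centre, on its underside. Starts flat on the marble ledge.
- shard1: Sharp flat shard of broken tile, mustard glaze over terracotta, about 56 x 36 mm, 8 mm thick, 26 g; origin near its centre, on its underside. Starts flat on the marble ledge.
- shard2: Sharp flat shard of broken tile, mustard glaze over terracotta, about 60 x 26 mm, 8 mm thick, 26 g; origin near its centre, on its underside. Starts flat on the marble ledge.
- shard3: Sharp flat shard of broken tile, mustard glaze over terracotta, about 50 x 40 mm, 8 mm thick, 26 g; origin near its centre, on its underside. Starts flat on the marble ledge.
- timer: Bystander: chrome timer with a round plunger top, 84 mm across, 76 mm high; origin under its centre, as for the other bystanders.
- canister: Bystander: smoked glass canister with a wooden knobbed lid, 96 mm across, 164 mm high.
- eggcup0: Bystander: orange melamine egg cup, 52 mm across, 60 mm high.
- eggcup1: Bystander: orange melamine egg cup, 52 mm across, 60 mm high.
- poacher: Bystander: cast aluminium egg poacher cup, 84 mm across, 32 mm high, with a short flat handle reaching 74 mm from its centre along +y.
- mill: Bystander: wooden pepper mill, 56 mm across, 118 mm high.
There are look-alikes about, which are no part of the job. What is shaped like the scraper but pink is not meant.

How it is judged:
By the outcome, as a careful person would: the job done as asked, in the order asked, and still so for the second after the job is handed in, with the robot touching nothing.
It also fails if it takes over 72 s, if anything falls off the work surface, if the arm or the gripper's body presses on something with over 40 N, if the wrist force passes 120 N, or if a joint passes its speed limit or range.

ROBOT

A 7-joint arm with a two-finger parallel gripper is mounted at the origin on the work surface. World frame = base frame: x ahead of the robot, y to its left, z up, the work surface at z = 0. Lengths are in m, angles in rad, forces in N, time in s.
With the tool pointing down it reaches from about 0.4 to 0.85 m from the base axis. Payload 10.4 kg.
Tool frame: the origin (TCP) lies midway between the tips of the shut fingers; the grasp point (between the pads) lies 19 mm behind it (manip.tcp_to_grasp is the distance from the TCP to the grasp point, in m); x points along the fingers, y is the direction in which the jaws open and shut, and the axes are right-handed (so a half turn about x gives the same grasp; the last joint's range is limited). The gripper opens to 85 mm and grips with 20 to 120 N. Pads are 22 mm wide; open, the fingers measure 114 mm over their backs; the gripper's body (76 mm by 85 mm) begins 54 mm behind the grasp point. The pads swing forward as they close: fully open they stand 13 mm farther back than shut.
Start: joints at [-1.317, 0.332, -0.065, 1.46, 0.022, 1.35, -0.088], TCP at [0.171, 0.601, 0.201] pointing down, gripper open.
Joint ranges: [-2.6, 2.6], [-0.5, 2.12], [-1.47, 1.34], [0.16, 2.42], [-1.27, 4.41], [0.06, 2.06], [-2.6, 2.6]. Speed limits (rad/s): [2.22, 2.22, 2.79, 2.79, 3.14, 3.14, 3.14].

INTERFACE

Orientations are given as a unit quaternion [x, y, z, w].
In Python, from workcell import monitor, viewer, manip gives the robot as it stands. The module is installed in compiled form; this text tells all that it offers.
- The arm moves only by the tool send_rows, never from a script. Its arguments are lists of equal length, an entry for each row: "grip": the closure in counts, from 0 (fully open) to 255 (shut); "offset": the shift along the tool's x, y, z in mm, a list of three; "twist": the turn about the tool's x in degrees. In form: {"grip": [grip, ...], "offset": [[tx, ty, tz], ...], "twist": [twist, ...]}. A call has exactly 5 rows; each row is the pose to reach, as a shift and turn from the pose commanded when the call began, along the tool's axes at that moment; what a row does not reach only later rows make up. A row lasts 1/12 s, in which the tool goes at most 41.7 mm and 7.16 degrees, less where a joint would pass 70% of its speed; a pose out of reach is approached as far as the arm can. A call with a gripper value outside its range is refused whole. The fingers move at their own pace and stop on an object; "newtons" is the grip in N (left out, the last holds). Time passes only in rows, so rows that repeat a pose let the fingers close, or fill a call up. It gives the time, the measured TCP pose, the force and the opening at its end, in the units of the state.
- monitor.get_obs(): the state, without advancing time (a new reading comes with each control period).
- viewer.camera(name): name is "scene" or "top" or "wrist"; returns (picture, depth): 400x640x3 uint8, blue, green, red; 400x640 float32, m along the optical axis (not along the pixel's ray), 0 where there is no reading.
- viewer.camera_model(name): a dict with "camera_matrix" (3x3 intrinsics, pixels), "R" (3x3) and "t" (3): a world point X has camera coordinates R X + t; the wrist camera has in their place "mount" (4x4, takes a point from camera to tool coordinates, whose origin is the TCP and whose axes are the tool frame's). Camera axes: x right, y down, z forward; pixel columns grow to the right and rows downward; lengths in m; the calibration is good to about 2 mm. A picture is of the moment at which its call begins: read the wrist's pose just before it. camera_model takes no time and is no camera call.
- manip.hand_in(): hands the job in, once; it reports no verdict.
Trained networks look in the newest picture that a camera, given by its name, has taken for a name from the list of things; names that differ only in an ending like _2 or _b are one class to them, and where a whole thing is asked for, a point or a joint stands for the part that bears it (a point fixed in the world has none). Each returns a list of dicts, best first, with "score" (0 to 1); they miss things now and then, are a little off and sometimes report something else, mostly with a low value. They report only what shows in the picture. A call takes as long as a camera call. They do not tell look-alikes from the thing itself.
- viewer.recognise(target, camera): "box" ([left, top, width, height] in pixels, round what is visible of it).
- viewer.regions_of(target, camera): "region" (400x640 bool, what is visible of it) and "box" ([left, top, width, height] in pixels, round what is visible of it).
- viewer.spot_point(target, camera): "position" ([column, row] in pixels: a listed point, or the origin of a listed thing).
The state is a dict: "clock": time; "joint_pos": joint angles; "joint_velocities": joint speeds; "tau": joint torques, N m; "position": TCP position; "ee_rot": TCP orientation; "ft_force": force on the tool from outside, world axes, zero at the start; "torque": the same for the moment, N m; "grip_width": opening from 0.0 (shut) to 1.0 (fully open).
Only numpy, scipy, OpenCV 4.12 (cv2) and the standard library are available. Lean on these libraries where they do the work, as an engineer would, in place of code of your own. Each camera call takes 0.05 s, during which the arm holds its last target.

## Working session

There is one attempt and no reset: what is moved stays moved. The work goes in short steps, Python scripts to look and compute and a tool call to move; the robot and the scene stay as the last step left them, time stands still between calls to the robot, and variables do not carry over. Pictures are saved under pics/ and viewed, and the job is handed in when it is done.

Besides the shell and the picture viewer there is one more tool, called after "Call:" as name([rows], argument=value, ...), one row to a line, values as JSON. send_rows: Moves the arm, as the interface text tells. Its arguments: {"type":"object","properties":{"grip":{"type":"array","items":{"type":"number"}},"offset":{"type":"array","items":{"type":"array","items":{"type":"number"}}},"twist":{"type":"array","items":{"type":"number"}},"newtons":{"type":"number"}},"required":["grip","offset","twist"]}

```bash
mkdir -p pics; cat > h.py <<'E'
import numpy as np, cv2
from workcell import monitor, viewer, manip
from scipy.spatial.transform import Rotation as Rn
def cam(name,save=None):
    o=monitor.get_obs(); p,d=viewer.camera(name)
    m=viewer.camera_model(name)
    K=np.array(m["camera_matrix"])
    if "mount" in m:
        T=np.eye(4);T[:3,:3]=Rn.from_quat(o["ee_rot"]).as_matrix();T[:3,3]=o["position"]
        W=T@np.array(m["mount"])
    else:
        W=np.eye(4);R=np.array(m["R"]);W[:3,:3]=R.T;W[:3,3]=-R.T@np.array(m["t"])
    if save: cv2.imwrite("pics/"+save,p)
    return p,d,K,W
def cloud(d,K,W):
    v,u=np.mgrid[:d.shape[0],:d.shape[1]]
    c=np.stack([(u-K[0,2])/K[0,0]*d,(v-K[1,2])/K[1,1]*d,d],-1)
    X=c@W[:3,:3].T+W[:3,3]; X[d<=0]=np.nan
    return X
def proj(X,K,W):
    c=(np.asarray(X)-W[:3,3])@W[:3,:3]
    return np.stack([c[...,0]/c[...,2]*K[0,0]+K[0,2],c[...,1]/c[...,2]*K[1,1]+K[1,2]],-1)
E
python3 - <<'E'
from h import *
o=monitor.get_obs();print({k:np.round(v,3) for k,v in o.items()}, manip.tcp_to_grasp)
for n in ["scene","top"]:
    p,d,K,W=cam(n,n+"0.png"); np.savez(n+"0.npz",p=p,d=d,K=K,W=W)
    print(n,W.round(3))
    for t in ["scraper","mat","lid","shard0","shard1","shard2","shard3","station"]:
        r=viewer.recognise(t,n); print(t,[(np.round(a["box"]).tolist(),round(a["score"],2)) for a in r])
print(monitor.get_obs()["clock"])
E
```

```text
{'clock': np.float64(0.0), 'joint_pos': array([-1.317,  0.333, -0.065,  1.461,  0.022,  1.35 , -0.088]), 'joint_velocities': array([ 0.001, -0.001, -0.001,  0.   , -0.002, -0.001,  0.   ]), 'tau': array([ 1.0000e-03, -6.2545e+01,  4.9000e-02, -3.9159e+01,  1.6000e-02,
        1.0000e-02, -0.0000e+00]), 'position': array([0.171, 0.601, 0.201]), 'ee_rot': array([ 0.097,  0.7  , -0.098,  0.7  ]), 'ft_force': array([ 0.016, -0.766, -0.511]), 'torque': array([ 0.027,  0.034, -0.016]), 'grip_width': np.float64(1.003)} 0.0187
scene [[-0.317  0.671 -0.67   1.286]
 [ 0.948  0.228 -0.221  0.112]
 [ 0.004 -0.706 -0.709  0.86 ]
 [ 0.     0.     0.     1.   ]]
scraper [([257.0, 127.0, 56.0, 36.0], 0.89), ([180.0, 130.0, 42.0, 49.0], 0.74), ([116.0, 180.0, 76.0, 52.0], 0.7), ([227.0, 173.0, 32.0, 57.0], 0.66), ([460.0, 162.0, 48.0, 113.0], 0.53)]
mat [([220.0, 177.0, 48.0, 58.0], 0.74), ([367.0, 202.0, 28.0, 16.0], 0.15)]
lid [([463.0, 160.0, 48.0, 113.0], 0.81), ([415.0, 286.0, 32.0, 37.0], 0.27)]
shard0 [([335.0, 199.0, 18.0, 20.0], 0.8), ([364.0, 231.0, 29.0, 11.0], 0.72), ([367.0, 204.0, 28.0,
[... 1157 characters left out ...]
6)]
lid [([124.0, 161.0, 53.0, 103.0], 0.96)]
shard0 [([270.0, 160.0, 17.0, 20.0], 0.85), ([273.0, 187.0, 21.0, 20.0], 0.81), ([234.0, 200.0, 29.0, 17.0], 0.8), ([232.0, 171.0, 26.0, 18.0], 0.52)]
shard1 [([270.0, 160.0, 17.0, 20.0], 0.85), ([273.0, 187.0, 21.0, 20.0], 0.81), ([234.0, 200.0, 29.0, 17.0], 0.8), ([232.0, 171.0, 26.0, 18.0], 0.52)]
shard2 [([270.0, 160.0, 17.0, 20.0], 0.85), ([273.0, 187.0, 21.0, 20.0], 0.81), ([234.0, 200.0, 29.0, 17.0], 0.8), ([232.0, 171.0, 26.0, 18.0], 0.52)]
shard3 [([270.0, 160.0, 17.0, 20.0], 0.85), ([273.0, 187.0, 21.0, 20.0], 0.81), ([234.0, 200.0, 29.0, 17.0], 0.8), ([232.0, 171.0, 26.0, 18.0], 0.52)]
station [([122.0, 135.0, 207.0, 130.0], 0.55)]
0.9
```

View pics/scene0.png

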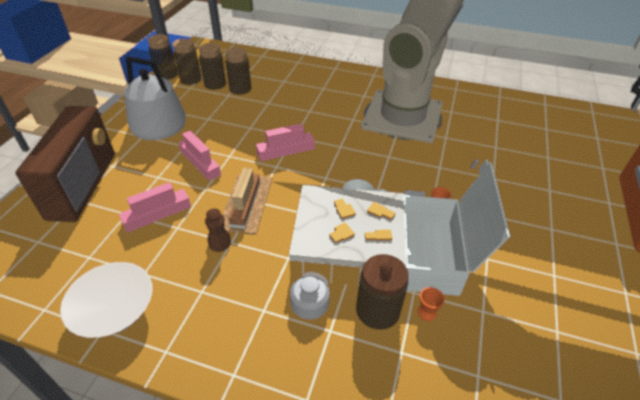

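View pics/top0.png

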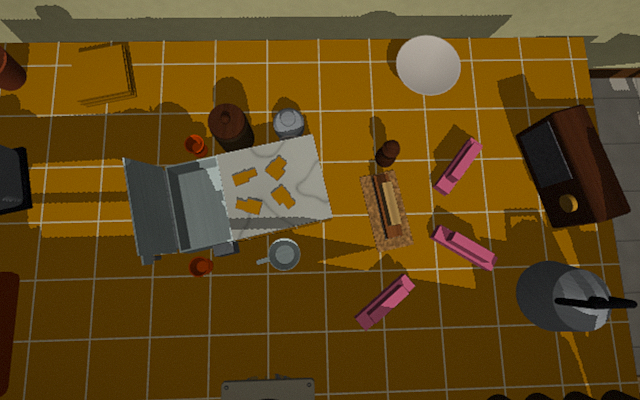

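```bash
python3 - <<'E'
from h import *
z=np.load("top0.npz");p=z["p"]
c=cv2.resize(p[120:345,340:520],None,fx=3.2,fy=2.6*1.2,interpolation=cv2.INTER_CUBIC)
c=c[:600*1]; cv2.imwrite("pics/crop1.png",cv2.resize(p[125:340,340:520],None,fx=2.75,fy=2.75,interpolation=cv2.INTER_CUBIC))
E
```

```text
(no output)
```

View pics/crop1.png

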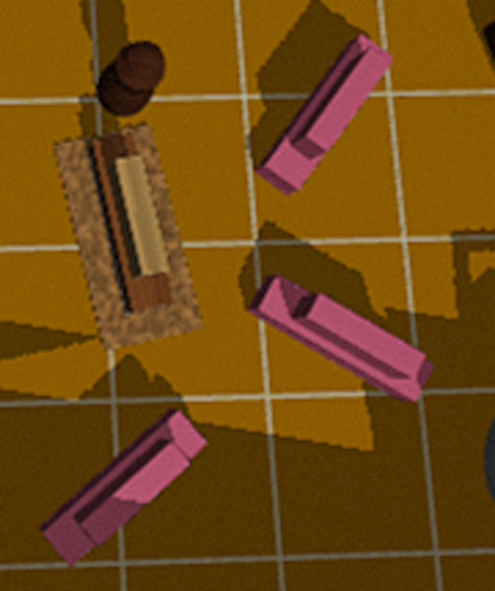

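The candidates shaped like the scraper are, in the top picture, wood (388,205) on the cork mat and pink (458,165), (463,247) and (384,302). The wooden one on the mat fits the description, and the crop confirms it. The four mustard shards lie on the ledge at (245,177), (276,168), (248,207) and (284,197). The lid is open at (150,212).

```bash
cat > meas.py <<'E'
from h import *
C={}
for n in ["top","scene"]:
    z=np.load(n+"0.npz"); C[n]=(z["p"],cloud(z["d"],z["K"],z["W"]),z["K"],z["W"])
def rect(P):
    r=cv2.minAreaRect((P[:,:2]*1000).astype(np.float32)); return np.round(r[0],1),np.round(r[1],1),round(r[2],1)
for n,(p,X,K,W) in C.items():
    roi=np.zeros(X.shape[:2],bool)
    if n=="top": roi[120:280,200:345]=1
    else: roi[180:275,285:415]=1
    hsv=cv2.cvtColor(p,cv2.COLOR_BGR2HSV)
    m=roi&(abs(X[...,2]-.092)<.012)
    m2=cv2.morphologyEx(m.astype(np.uint8),cv2.MORPH_OPEN,np.ones((5,5)))
    k,l,s,c=cv2.connectedComponentsWithStats(m2); i=1+np.argmax(s[1:,4]); 
    P=X[l==i]; print(n,"ledge",rect(P),"z",np.median(P[:,2]).round(4),s[i])
    sm=roi&(hsv[...,1]>130)&(hsv[...,0]>12)&(hsv[...,0]<32)&(hsv[...,2]>90)&(abs(X[...,2]-.095)<.015)
    k,l,s,c=cv2.connectedComponentsWithStats(sm.astype(np.uint8))
    for i in range(1,k):
        if s[i,4]>40: 
            P=X[l==i]; print(" shard",c[i].round(),s[i,4],rect(P),np.median(P[:,2]).round(4))
    # scraper
    roi[:]=0
    if n=="top": roi[160:255,350:420]=1
    else: roi[160:240,218:275]=1
    for zl,zh in [(.076,.095),(.03,.046),(.0,.008)]:
        m=roi&(X[...,2]>zl)&(X[...,2]<zh)&~((X[...,0]>.56))
        if zl==0: m&=(hsv[...,0]<25)&((hsv[...,1]<190))
        m2=cv2.morphologyEx(m.astype(np.uint8),cv2.MORPH_OPEN,np.ones((2,2)))
        k,l,s,c=cv2.connectedComponentsWithStats(m2)
        for i in range(1,k):
            if s[i,4]>40:
                P=X[l==i]; print(" scr",zl,c[i].round(),s[i,4],rect(P),np.median(P[:,2]).round(4))
E
python3 meas.py
```

```text
top ledge (array([592.8, -24.4]), array([221. , 254.3]), 11.8) z 0.0902 [ 216  135  116  105 8713]
 shard [276. 168.] 280 (array([638.1, -35.4]), array([42.8, 51.9]), 48.9) 0.098
 shard [243. 177.] 230 (array([616.9,  45.9]), array([30.3, 60.6]), 22.5) 0.0978
 shard [283. 197.] 282 (array([561. , -49.7]), array([59. , 36.7]), 40.2) 0.0978
 shard [249. 206.] 280 (array([544.7,  36.7]), array([62.4, 33.1]), 74.5) 0.0979
 scr 0.076 [394. 211.] 304 (array([ 527.1, -335.3]), array([74.6, 47.7]), 10.9) nan
 scr 0.03 [391. 226.] 294 (array([ 501.1, -321.1]), array([111.1,  39.1]), 38.0) nan
 scr 0.0 [389. 229.] 1029 (array([ 496.2, -331.3]), array([138.9, 100.7]), 10.2) nan
scene ledge (array([595.7, -22.2]), array([224.9, 254. ]), 11.7) z 0.0896 [ 290  186  118   78 7677]
 shard [344. 209.] 203 (array([563.4, -48.7]), array([55.7, 33.4]), 38.4) 0.0971
 shard [380. 211.] 205 (array([548.3,  36.7]), array([57.3, 32.3]), 70.8) 0.0973
 shard [341. 233.] 240 (array([639.8, -35.3]), array([39.8, 46.4]), 47.1) 0.0973
 shard [379. 235.] 183 (array([619.8,  45.7]), array([25. , 53.9]), 20.0) 0.0974
 scr 0.076 [246. 178.] 193 (array([ 483.8, -329.4]), array([162. ,  24.1]), 12.7) 0.0828
 scr 0.03 [254. 187.] 125 (array([ 492.8, -312.7]), array([138.6,  11.2]), 11.1) 0.0366
 scr 0.0 [263. 195.] 379 (array([ 494. , -286.9]), array([141.6,  33.3]), 16.6) nan
 scr 0.0 [233. 194.] 82 (array([ 540.7, -353.5]), array([143.6,  32.3]), 32.6) 0.0047
```

```bash
cat > meas2.py <<'E'
from h import *
from meas import C,rect
import sys
th=np.deg2rad(11.75); ex=np.array([np.cos(th),np.sin(th)]); ey=np.array([-ex[1],ex[0]])
O=np.array([.5943,-.0233])+.125*ey; print("O",O)
st=lambda p:np.stack([(p-O)@ex,(p-O)@ey],-1)*1000
for n,(p,X,K,W) in C.items():
    roi=np.zeros(X.shape[:2],bool)
    if n=="top": roi[165:258,352:422]=1
    else: roi[160:240,215:275]=1
    for nm,zl,zh in [("rib",.079,.088),("foot",.035,.043)]:
        m=roi&(X[...,2]>zl)&(X[...,2]<zh)
        k,l,s,c=cv2.connectedComponentsWithStats(m.astype(np.uint8))
        for i in range(1,k):
            if s[i,4]>40: P=X[l==i]; print(n,nm,c[i].round(),s[i,4],rect(P),np.median(P[:,2]).round(4))
    # lid
    r=np.zeros(X.shape[:2],bool)
    if n=="top": r[155:268,120:185]=1
    else: r[155:275,455:512]=1
    P=X[r&(X[...,2]>.10)]; S=st(P[:,:2]); print(" lid st y,z fit", np.polyfit(P[:,2],S[:,1],1).round(3), "z max",np.percentile(P[:,2],99).round(3),"x",np.percentile(S[:,0],[2,98]).round(),"ymax",np.percentile(S[:,1],99).round())
# shard corners in station coords
for n,(p,X,K,W) in C.items():
    hsv=cv2.cvtColor(p,cv2.COLOR_BGR2HSV)
    roi=np.zeros(X.shape[:2],bool)
    if n=="top": roi[120:280,200:345]=1
    else: roi[180:275,285:415]=1
    sm=roi&(hsv[...,1]>130)&(hsv[...,0]>12)&(hsv[...,0]<32)&(hsv[...,2]>70)&(abs(X[...,2]-.095)<.015)
    k,l,s,c=cv2.connectedComponentsWithStats(sm.astype(np.uint8))
    for i in range(1,k):
        if s[i,4]>40:
            S=st(X[l==i][:,:2]); print("shard",c[i].round(),S.min(0).round(),S.max(0).round())
p,X,K,W=C["top"]
# overlay mat candidates: mat colour
hsv=cv2.cvtColor(p,cv2.COLOR_BGR2HSV)
print(hsv[200,370],hsv[235,395],hsv[200,350],hsv[240,420])
E
python3 meas2.py | grep -v "^ s"
```

```text
top ledge (array([592.8, -24.4]), array([221. , 254.3]), 11.8) z 0.0902 [ 216  135  116  105 8713]
scene ledge (array([595.7, -22.2]), array([224.9, 254. ]), 11.7) z 0.0896 [ 290  186  118   78 7677]
O [0.56884478 0.09908068]
top rib [391. 203.] 451 (array([ 543.6, -320.9]), array([109.3,  26.8]), 10.2) 0.0838
top foot [387. 208.] 446 (array([ 543.5, -320.3]), array([169.6,  41.2]), 10.6) 0.039
 lid st y,z fit [299.153 107.225] z max 0.21 x [-122.  102.] ymax 173.0
scene rib [242. 183.] 323 (array([ 546.2, -318.4]), array([113.4,  26.6]), 9.9) 0.0832
scene rib [220. 223.] 50 (array([ 686.2, -309.4]), array([40.2, 14.6]), 2.8) 0.0852
scene foot [244. 204.] 319 (array([ 546.4, -317.4]), array([173.6,  40. ]), 9.5) 0.0381
 lid st y,z fit [295.646 109.316] z max 0.209 x [-116.  109.] ymax 175.0
shard [276. 168.] [  10. -170.] [  67. -115.]
shard [243. 177.] [ 17. -92.] [ 52. -31.]
shard [283. 197.] [ -67. -168.] [  -8. -116.]
shard [249. 206.] [-64. -89.] [-17. -23.]
shard [344. 209.] [ -61. -165.] [  -5. -119.]
shard [380. 211.] [-60. -86.] [-16. -28.]
shard [341. 233.] [  16. -166.] [  69. -119.]
shard [379. 235.] [ 23. -89.] [ 52. -35.]
[ 15 159 114] [ 13 203 107] [ 20 255 140] [ 19 255 138]
```

```bash
python3 - <<'E' | tail -30
from h import *
from meas import C
for n,t in []: pass
p,X,K,W=C["top"]
for t in ["timer","canister","eggcup0","eggcup1","poacher","mill","mat","scraper"]:
    r=viewer.regions_of(t,"top")
    for a in r[:4]:
        if a["score"]<.4: continue
        m=a["region"]; P=X[m]; P=P[np.isfinite(P[:,0])]
        lim=.0 if t=="mat" else .02
        if t=="mat": P=P[(P[:,2]<.008)]
        rr=cv2.minAreaRect((P[:,:2]*1000).astype(np.float32))
        print(t,round(a["score"],2),a["box"],np.round(np.median(P,0),3),np.round(rr[0]),np.round(rr[1]),round(rr[2],1),np.percentile(P[:,2],98).round(3))
E
```

```text
top ledge (array([592.8, -24.4]), array([221. , 254.3]), 11.8) z 0.0902 [ 216  135  116  105 8713]
 shard [276. 168.] 280 (array([638.1, -35.4]), array([42.8, 51.9]), 48.9) 0.098
 shard [243. 177.] 230 (array([616.9,  45.9]), array([30.3, 60.6]), 22.5) 0.0978
 shard [283. 197.] 282 (array([561. , -49.7]), array([59. , 36.7]), 40.2) 0.0978
 shard [249. 206.] 280 (array([544.7,  36.7]), array([62.4, 33.1]), 74.5) 0.0979
 scr 0.076 [394. 211.] 304 (array([ 527.1, -335.3]), array([74.6, 47.7]), 10.9) nan
 scr 0.03 [391. 226.] 294 (array([ 501.1, -321.1]), array([111.1,  39.1]), 38.0) nan
 scr 0.0 [389. 229.] 1029 (array([ 496.2, -331.3]), array([138.9, 100.7]), 10.2) nan
scene ledge (array([595.7, -22.2]), array([224.9, 254. ]), 11.7) z 0.0896 [ 290  186  118   78 7677]
 shard [344. 209.] 203 (array([563.4, -48.7]), array([55.7, 33.4]), 38.4) 0.0971
 shard [380. 211.] 205 (array([548.3,  36.7]), array([57.3, 32.3]), 70.8) 0.0973
 shard [341. 233.] 240 (array([639.8, -35.3]), array([39.8, 46.4]), 47.1) 0.0973
 shard [379. 235.] 183 (array([619.8,  45.7]), array([25. , 53.9]), 20.0) 0.0974
[... 903 characters left out ...]
0.] 70.6 0.033
mill 0.74 [255.6, 238.9, 44.5, 31.2] [ 0.421 -0.043  0.015] [416. -40.] [ 81. 100.] 48.5 0.033
mill 0.67 [374.6, 140.7, 25.8, 26.1] [ 0.674 -0.32   0.086] [ 694. -334.] [54. 80.] 51.4 0.116
mat 0.74 [357.8, 168.1, 58.0, 88.6] [ 0.509 -0.308  0.004] [ 534. -323.] [212. 107.] 10.9 0.007
scraper 0.97 [434.1, 137.0, 47.7, 58.2] [ 0.638 -0.507  0.043] [ 647. -525.] [ 48. 170.] 51.7 0.083
scraper 0.91 [369.6, 175.5, 32.8, 64.2] [ 0.54  -0.314  0.042] [ 549. -326.] [178.  57.] 11.0 0.086
scraper 0.76 [354.7, 271.6, 58.3, 58.1] [ 0.3   -0.296  0.037] [ 293. -308.] [ 56. 181.] 38.8 0.083
scraper 0.69 [431.9, 226.3, 65.1, 46.8] [ 0.429 -0.506  0.038] [ 436. -522.] [170.  59.] 58.7 0.082
```

```bash
cat >> h.py <<'E'
TH=np.deg2rad(11.75); EX=np.array([np.cos(TH),np.sin(TH),0]); EY=np.array([-EX[1],EX[0],0]); O=np.array([.5688,.0991,0])
S2W=lambda x,y,z:O+EX*x/1000+EY*y/1000+np.array([0,0,z/1000])
W2S=lambda p:np.array([(p-O)@EX*1000,(p-O)@EY*1000,p[2]*1000])
def state():
    o=monitor.get_obs();R=Rn.from_quat(o["ee_rot"]).as_matrix()
    print("t",round(float(o["clock"]),2),"tcp",np.round(o["position"],4),"st",W2S(np.array(o["position"])).round(1),"toolx",R[:,0].round(3),"yaw(tool y)",round(float(np.degrees(np.arctan2(R[1,1],R[0,1]))),2),"F",np.round(o["ft_force"],1),"w",round(float(o["grip_width"]),3),"q",np.round(o["joint_pos"],2))
    return np.array(o["position"]),R
def go(*targets,yaw=None):
    "print offsets from current pose to world targets (m)"
    P,R=state()
    for t in targets: print("  ",np.round(R.T@(np.asarray(t)-P)*1000,1))
    if yaw is not None:
        c=np.degrees(np.arctan2(R[1,1],R[0,1])); d=(yaw-c+90)%180-90
        # turn about tool x (down) by +a -> world yaw -a
        print("   twist",round(-d,2),"or",round(-d+(180 if d>0 else -180),1))
E
python3 - <<'E'
from h import *
z=np.load("top0.npz");K,W=z["K"],z["W"]
c=[]
for u,v in [(360,176.6),(394.5,170),(413.8,243),(378,252)]:
    r=W[:3,:3]@np.array([(u-K[0,2])/K[0,0],(v-K[1,2])/K[1,1],1]); s=(.004-W[2,3])/r[2]; c.append(W[:3,3]+s*r)
c=np.array(c);print(c.round(3),c.mean(0).round(4),[np.linalg.norm(c[i]-c[i-1]).round(3) for i in range(4)])
for i in range(4): 
    e=c[i]-c[i-1]; print(np.degrees(np.arctan2(e[1],e[0])).round(1))
go((.40,.45,.33),(.52,.20,.35),(.56,0,.33),(.545,-.3195,.30),yaw=100.2)
E
```

```text
[[ 0.63  -0.255  0.004]
 [ 0.647 -0.352  0.004]
 [ 0.445 -0.392  0.004]
 [ 0.423 -0.294  0.004]] [ 0.5363 -0.3236  0.004 ] [np.float64(0.21), np.float64(0.098), np.float64(0.206), np.float64(0.1)]
10.7
-80.2
-168.8
102.3
t 1.3 tcp [0.1708 0.6012 0.2015] st [-287.4  572.7  201.5] toolx [ 0.  0. -1.] yaw(tool y) 74.14 F [-0.3  0.3 -0. ] w 0.999 q [-1.32  0.33 -0.06  1.46  0.02  1.35 -0.09]
   [-128.6  -82.8  261.8]
   [-148.6 -290.5  445.6]
   [-128.6 -472.   538.7]
   [ -98.6 -783.4  611.6]
   twist -26.06 or 153.9
```

Call:
send_rows([
  [-40,0,10],
  [-75,-10,30],
  [-100,-25,60],
  [-120,-45,90],
  [-128,-60,125],
], grip=[0,0,0,0,0], twist=[0,-5,-10,-15,-20], newtons=80)

```text
clock: 1.72
position: [0.2748, 0.5092, 0.3332]
ee_rot: [-0.026, 0.706, 0.029, 0.707]
ft_force: [0.5, -0.1, 0.1]
grip_width: 1.001
```

```bash
python3 -c "
from h import *
go((.40,.45,.33),(.52,.20,.35),(.56,0,.33),(.545,-.3195,.30),yaw=100.2)"
```

```text
t 1.72 tcp [0.2748 0.5092 0.3332] st [-204.3  461.4  333.2] toolx [ 0.002  0.005 -1.   ] yaw(tool y) 94.49 F [ 0.5 -0.1  0.1] w 1.001 q [-1.13  0.19 -0.03  1.36  0.    1.58  0.49]
   [  3.2 -68.8 120.2]
   [ -17.8 -327.4  220.2]
   [   1.3 -530.   244.4]
   [  29.9 -847.4  204.4]
   twist -5.71 or 174.3
```

Call:
send_rows([
  [0,-25,33],
  [0,-50,66],
  [0,-75,98],
  [0,-105,126],
  [-5,-140,148],
], grip=[0,0,0,0,0], twist=[-2,-4,-6,-6,-6])

```text
clock: 2.13
position: [0.4338, 0.379, 0.3331]
ee_rot: [-0.063, 0.705, 0.062, 0.704]
ft_force: [0.6, 0.3, 0.2]
grip_width: 1.0
```

Call:
send_rows([
  [0,-36,18],
  [0,-72,36],
  [0,-110,50],
  [0,-150,60],
  [0,-190,66],
], grip=[0,0,0,0,0], twist=[0,0,0,0,0])

```text
clock: 2.55
position: [0.5317, 0.203, 0.3342]
ee_rot: [-0.062, 0.704, 0.062, 0.704]
ft_force: [1.0, -0.3, 0.3]
grip_width: 0.997
```

```bash
python3 -c "
from h import *
go((.52,.20,.35),(.56,0,.33),(.545,-.3195,.30),yaw=100.2)"
```

```text
t 2.55 tcp [0.5317 0.203  0.3342] st [-15.2 109.3 334.2] toolx [ 0. -0. -1.] yaw(tool y) 100.13 F [ 1.  -0.3  0.3] w 0.997 q [-0.65  0.17  0.24  1.39 -0.04  1.58  1.33]
   [-15.8  -0.9 -12. ]
   [   4.2 -204.9   -7.8]
   [  34.3 -516.7  -78.8]
   twist -0.07 or 179.9
```

Call:
send_rows([
  [0,-41,-5],
  [0,-82,-10],
  [0,-123,-15],
  [0,-164,-22],
  [0,-205,-30],
], grip=[0,0,0,0,0], twist=[0,0,0,0,0])

```text
clock: 2.97
position: [0.5371, -0.004, 0.3346]
ee_rot: [-0.062, 0.704, 0.063, 0.705]
ft_force: [1.0, 0.5, 0.2]
grip_width: 0.998
```

Call:
send_rows([
  [0,-41,-6],
  [0,-82,-12],
  [0,-123,-20],
  [0,-164,-28],
  [0,-205,-34],
], grip=[0,0,0,0,0], twist=[0,0,0,0,0])

```text
clock: 3.38
position: [0.5394, -0.2118, 0.3349]
ee_rot: [-0.063, 0.704, 0.063, 0.705]
ft_force: [1.6, -0.4, -0.6]
grip_width: 1.001
```

```bash
python3 -c "
from h import *
go((.545,-.3195,.25),yaw=100.2)
p,d,K,W=cam('wrist','w1.png');np.savez('wrist1.npz',p=p,d=d,K=K,W=W);print(W.round(3))"
```

```text
t 3.38 tcp [ 0.5394 -0.2118  0.3349] st [ -92.1 -298.4  334.9] toolx [ 0.001  0.    -1.   ] yaw(tool y) 100.15 F [ 1.6 -0.4 -0.6] w 1.001 q [-0.17  0.21  0.57  1.38 -0.11  1.59  2.13]
   [  84.9 -107.   -13.6]
   twist -0.05 or 180.0
[[-0.177  0.937  0.302  0.461]
 [ 0.984  0.168  0.055 -0.227]
 [ 0.001  0.307 -0.952  0.507]
 [ 0.     0.     0.     1.   ]]
```

View pics/w1.png

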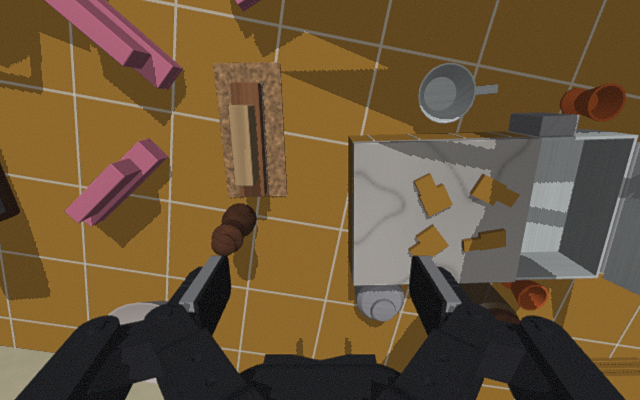

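The wrist view shows the cork mat with corners near (213,65), (281,63), (287,195) and (230,197), and the wooden scraper on it at (248,140). All four shards are on the ledge around (430,195)–(490,240).

```bash
cat > m3.py <<'E'
from h import *
z=np.load("wrist1.npz");p,d,K,W=z["p"],z["d"],z["K"],z["W"]
X=cloud(d,K,W);hsv=cv2.cvtColor(p,cv2.COLOR_BGR2HSV)
def rect(P):
    r=cv2.minAreaRect((P[:,:2]*1000).astype(np.float32)); return np.round(r[0],1),np.round(r[1],1),round(r[2],1)
roi=np.zeros(d.shape,bool);roi[50:205,205:295]=1
for nm,zl,zh in [("rib",.079,.09),("foot",.035,.044)]:
    m=roi&(X[...,2]>zl)&(X[...,2]<zh)
    k,l,s,c=cv2.connectedComponentsWithStats(m.astype(np.uint8))
    for i in range(1,k):
        if s[i,4]>60:P=X[l==i];print(nm,c[i].round(),s[i,4],rect(P),np.median(P[:,2]).round(4))
print("hsv mat/table",hsv[80,222],hsv[150,275],hsv[100,200],hsv[100,300])
m=(roi&(hsv[...,1]<225)&(X[...,2]<.012)).astype(np.uint8)
m=cv2.morphologyEx(m,cv2.MORPH_OPEN,np.ones((5,5)))
k,l,s,c=cv2.connectedComponentsWithStats(m);
for i in range(1,k):
    if s[i,4]>60:P=X[l==i];print("mat",s[i],rect(P),np.median(P[:,2]).round(4))
m=(abs(X[...,2]-.092)<.012).astype(np.uint8); m[:,:340]=0;m[:,530:]=0
m=cv2.morphologyEx(m,cv2.MORPH_OPEN,np.ones((5,5)))
k,l,s,c=cv2.connectedComponentsWithStats(m);i=1+np.argmax(s[1:,4]);P=X[l==i];print("ledge",s[i],rect(P),np.median(P[:,2]).round(4))
E
python3 m3.py
```

```text
rib [241. 144.] 1565 (array([ 543.4, -320.8]), array([108.8,  26.6]), 9.9) 0.0834
foot [251. 131.] 1423 (array([ 543.6, -320.5]), array([169.8,  40.2]), 10.4) 0.0385
hsv mat/table [ 14 112 127] [ 15 113 129] [ 18 172 142] [ 19 174 142]
mat [  205    50    90   155 10149] (array([ 535.7, -332.6]), array([246.6, 153.6]), 8.7) 0.0009
ledge [  353   138   177   148 23653] (array([592.4, -24.3]), array([220.7, 254.6]), 11.8) 0.0897
```

```bash
sed -i 's/O=np.array(\[.5688,.0991,0\])/O=np.array([.5674,.0984,0])/' h.py; sed -i 's/\[...,1\]<225)/[...,1]<143)/' m3.py; python3 m3.py | grep mat; python3 -c "
from h import *
go((.5435,-.3207,.20),(.5435,-.3207,.056),yaw=100.2)"
```

```text
hsv mat/table [ 14 112 127] [ 15 113 129] [ 18 172 142] [ 19 174 142]
mat [ 214   62   73  135 4626] (array([ 534.3, -322.7]), array([209.3, 100. ]), 11.1) 0.0036
t 3.43 tcp [ 0.5373 -0.2211  0.3345] st [ -94.5 -306.6  334.5] toolx [-0.    -0.004 -1.   ] yaw(tool y) 99.61 F [-5.7 -3.9 -1.7] w 1.002 q [-0.16  0.21  0.57  1.38 -0.11  1.59  2.14]
   [134.9 -98.7 -10.5]
   [278.9 -98.2 -10.4]
   twist -0.59 or 179.4
```

Call:
send_rows([
  [25,-25,-3],
  [55,-50,-5],
  [85,-75,-8],
  [112,-98,-10],
  [135,-98,-10],
], grip=[0,0,0,0,0], twist=[0,-0.5,-0.5,-0.5,-0.5])

```text
clock: 3.85
position: [0.5453, -0.3129, 0.1972]
ee_rot: [-0.064, 0.705, 0.063, 0.703]
ft_force: [-0.8, -0.1, 0.9]
grip_width: 1.003
```

Call:
send_rows([
  [0,0,0],
  [25,0,0],
  [50,0,0],
  [70,0,0],
  [70,0,0],
], grip=[0,0,0,0,0], twist=[0,0,0,0,0])

```text
clock: 4.27
position: [0.5465, -0.3057, 0.1269]
ee_rot: [-0.065, 0.705, 0.067, 0.703]
ft_force: [0.0, -0.2, 0.9]
grip_width: 0.999
```

```bash
python3 -c "
from h import *
go((.5435,-.3207,.048),yaw=100.2)
p,d,K,W=cam('wrist','w2.png')"
```

```text
t 4.27 tcp [ 0.5465 -0.3057  0.1269] st [-102.7 -391.4  126.9] toolx [-0.004  0.003 -1.   ] yaw(tool y) 100.74 F [ 0.  -0.2  0.9] w 0.999 q [ 0.    0.43  0.57  1.58 -0.24  1.22  2.37]
   [ 78.8 -14.4  -5.5]
   twist 0.54 or -179.5
```

View pics/w2.png

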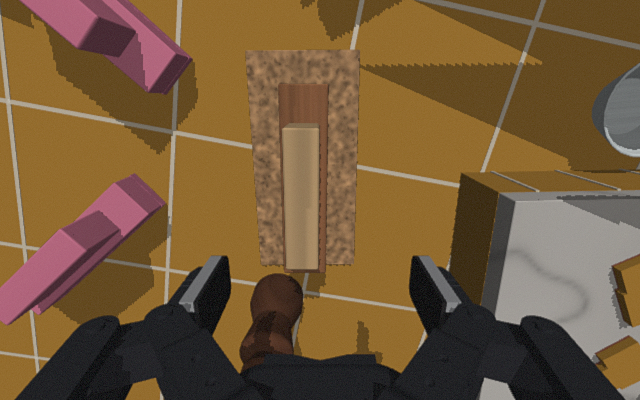

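Call:
send_rows([
  [0,-14.5,-5.5],
  [10,-14.5,-5.5],
  [20,-14.5,-5.5],
  [20,-14.5,-5.5],
  [20,-14.5,-5.5],
], grip=[0,0,0,0,0], twist=[0.5,0.5,0.5,0.5,0.5])

```text
clock: 4.73
position: [0.5445, -0.3226, 0.1089]
ee_rot: [-0.062, 0.705, 0.063, 0.704]
ft_force: [0.2, -0.3, 0.2]
grip_width: 1.001
```

```bash
python3 -c "
from h import *
go((.5435,-.3207,.048),yaw=100.2)"
```

```text
t 4.73 tcp [ 0.5445 -0.3226  0.1089] st [-108.2 -407.6  108.9] toolx [-0.001  0.001 -1.   ] yaw(tool y) 100.16 F [ 0.2 -0.3  0.2] w 1.001 q [ 0.03  0.45  0.57  1.58 -0.26  1.19  2.4 ]
   [60.9  2.  -0.6]
   twist -0.04 or 180.0
```

Call:
send_rows([
  [20,2,0],
  [40,2,0],
  [61,2,0],
  [61,2,0],
  [61,2,0],
], grip=[0,0,0,0,0], twist=[0,0,0,0,0])

```text
clock: 5.15
position: [0.544, -0.3208, 0.0482]
ee_rot: [-0.062, 0.705, 0.063, 0.704]
ft_force: [0.2, 0.4, 1.6]
grip_width: 1.001
```

```bash
python3 -c "
from h import *
go((.5435,-.3207,.048),yaw=100.2)"
```

```text
t 5.15 tcp [ 0.544  -0.3208  0.0482] st [-108.2 -405.6   48.2] toolx [-0.001  0.001 -1.   ] yaw(tool y) 100.16 F [0.2 0.4 1.6] w 1.001 q [ 0.05  0.52  0.55  1.63 -0.29  1.08  2.42]
   [ 0.2  0.2 -0.5]
   twist -0.04 or 180.0
```

Call:
send_rows([
  [0,0,0],
  [0,0,0],
  [0,0,0],
  [0,0,0],
  [0,0,0],
], grip=[80,150,220,255,255], twist=[0,0,0,0,0], newtons=80)

```text
clock: 5.57
position: [0.5446, -0.3213, 0.049]
ee_rot: [-0.063, 0.704, 0.062, 0.705]
ft_force: [-0.6, 1.1, 6.0]
grip_width: 0.296
```

Call:
send_rows([
  [0,0,0],
  [0,0,0],
  [0,0,0],
  [0,0,0],
  [0,0,0],
], grip=[255,255,255,255,255], twist=[0,0,0,0,0])

```text
clock: 5.98
position: [0.5446, -0.3213, 0.0494]
ee_rot: [-0.062, 0.704, 0.063, 0.705]
ft_force: [-1.7, 2.0, 7.3]
grip_width: 0.266
```

```bash
python3 -c "
from h import *
go((.5435,-.3207,.048),yaw=100.2)"
```

```text
t 5.98 tcp [ 0.5446 -0.3213  0.0494] st [-107.8 -406.3   49.4] toolx [ 0.001  0.    -1.   ] yaw(tool y) 100.14 F [-1.7  2.   7.3] w 0.266 q [ 0.05  0.51  0.55  1.63 -0.29  1.08  2.42]
   [ 1.4  0.8 -1. ]
   twist -0.06 or 179.9
```

Call:
send_rows([
  [-5,0,0],
  [-15,0,0],
  [-30,0,0],
  [-50,0,0],
  [-50,0,0],
], grip=[255,255,255,255,255], twist=[0,0,0,0,0])

```text
clock: 6.4
position: [0.5459, -0.3226, 0.1026]
ee_rot: [-0.063, 0.703, 0.061, 0.706]
ft_force: [0.1, -0.6, -3.4]
grip_width: 0.264
```

```bash
python3 -c "
from h import *
go((.5435,-.3207,.048),yaw=100.2)
cam('scene','s2.png');cam('wrist','w3.png')
p=cv2.imread('pics/s2.png');cv2.imwrite('pics/s2c.png',cv2.resize(p[60:300,150:470],None,fx=2.4,fy=2.4))
"
```

```text
t 6.4 tcp [ 0.5459 -0.3226  0.1026] st [-106.8 -407.8  102.6] toolx [ 0.005 -0.002 -1.   ] yaw(tool y) 100.12 F [ 0.1 -0.6 -3.4] w 0.264 q [ 0.03  0.46  0.57  1.59 -0.26  1.17  2.4 ]
   [54.6  2.4 -2.3]
   twist -0.08 or 179.9
```

View pics/s2c.png

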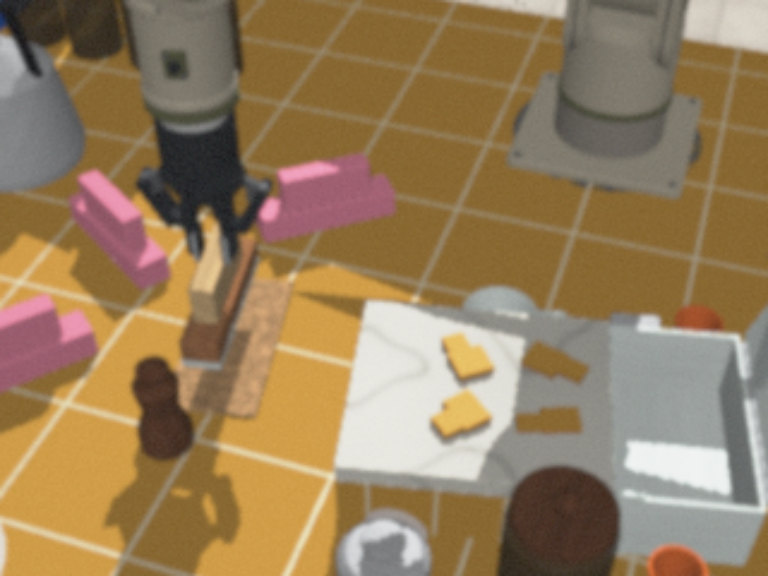

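View pics/w3.png

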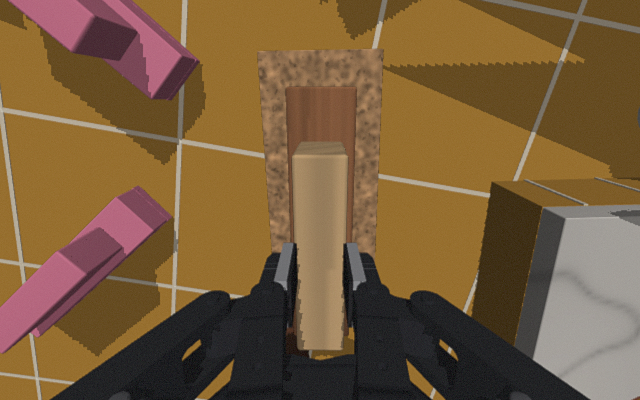

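```bash
python3 -c "
from h import *
z=cam('wrist');p,d,K,W=z
X=cloud(d,K,W)
m=np.zeros(d.shape,bool);m[165:240,300:340]=1
P=X[m];c=np.linalg.lstsq(np.c_[P[:,:2]-P[:,:2].mean(0),np.ones(len(P))],P[:,2],rcond=None)[0];print('tilt',c.round(4),'yawdir',np.degrees(np.arctan2(*(W2S(X[230,320])-W2S(X[170,320]))[1::-1])))
m=np.zeros(d.shape,bool);m[95:135,295:350]=1
P=X[m];c=np.linalg.lstsq(np.c_[P[:,:2]-P[:,:2].mean(0),np.ones(len(P))],P[:,2],rcond=None)[0];print('tilt',c.round(4))
go((.546,-.322,.22),S2W(0,-212,220),S2W(0,-212,150),yaw=101.8)
"
```

```text
** On entry to DLASCL parameter number  4 had an illegal value
 ** On entry to DLASCL parameter number  4 had an illegal valueTraceback (most recent call last):
  File "<string>", line 6, in <module>
    P=X[m];c=np.linalg.lstsq(np.c_[P[:,:2]-P[:,:2].mean(0),np.ones(len(P))],P[:,2],rcond=None)[0];print('tilt',c.round(4),'yawdir',np.degrees(np.arctan2(*(W2S(X[230,320])-W2S(X[170,320]))[1::-1])))
             ~~~~~~~~~~~~~~~^^^^^^^^^^^^^^^^^^^^^^^^^^^^^^^^^^^^^^^^^^^^^^^^^^^^^^^^^^^^^^^^^^
    x, resids, rank, s = _umath_linalg.lstsq(a, b, rcond,
                         ~~~~~~~~~~~~~~~~~~~^^^^^^^^^^^^^
                                             signature=signature)
                                             ^^^^^^^^^^^^^^^^^^^^
    raise LinAlgError("SVD did not converge in Linear Least Squares")
numpy.linalg.LinAlgError: SVD did not converge in Linear Least Squares
```

```bash
cat > tilt.py <<'E'
from h import *
def tilt():
    p,d,K,W=cam('wrist');X=cloud(d,K,W)
    for nm,sl in [("rib",(slice(165,235),slice(305,335))),("foot",(slice(98,132),slice(300,345)))]:
        P=X[sl].reshape(-1,3);P=P[np.isfinite(P[:,0])]
        u=np.c_[P@EX,P@EY];u-=u.mean(0)
        c=np.linalg.lstsq(np.c_[u,np.ones(len(P))],P[:,2],rcond=None)[0];print(nm,'tilt along x,y',c[:2].round(4),'z',c[2].round(4),len(P))
E
python3 -c "
from tilt import *
tilt()
go((.546,-.322,.22),S2W(0,-212,220),S2W(0,-212,150),yaw=101.8)
"
```

```text
rib tilt along x,y [-0.0039  0.0208] z 0.1325 2091
foot tilt along x,y [-0.0046  0.0209] z 0.0876 1524
t 6.6 tcp [ 0.5437 -0.3209  0.0974] st [-108.5 -405.7   97.4] toolx [-0.001  0.001 -1.   ] yaw(tool y) 100.14 F [-0.2  0.2 -4. ] w 0.267 q [ 0.03  0.46  0.57  1.59 -0.26  1.16  2.4 ]
   [-122.6   -1.4    1.9]
   [-122.5  196.8  102.9]
   [-52.5 196.7 103. ]
   twist -1.66 or 178.3
```

Call:
send_rows([
  [-35,0,0],
  [-70,0,0],
  [-100,20,10],
  [-120,50,25],
  [-122,85,45],
], grip=[255,255,255,255,255], twist=[0,0,0,-1,-1.7])

```text
clock: 7.02
position: [0.5739, -0.2322, 0.2242]
ee_rot: [-0.072, 0.702, 0.07, 0.705]
ft_force: [2.8, -0.2, -2.1]
grip_width: 0.267
```

Call:
send_rows([
  [0,30,15],
  [0,60,30],
  [0,90,46],
  [0,112,57],
  [0,112,57],
], grip=[255,255,255,255,255], twist=[0,0,0,0,0])

```text
clock: 7.43
position: [0.6076, -0.1003, 0.2186]
ee_rot: [-0.075, 0.704, 0.077, 0.702]
ft_force: [-0.4, 0.0, -3.7]
grip_width: 0.268
```

Call:
send_rows([
  [0,0,0],
  [20,0,0],
  [40,0,0],
  [60,0,0],
  [60,0,0],
], grip=[255,255,255,255,255], twist=[0,0,0,0,0])

```text
clock: 7.85
position: [0.6034, -0.1094, 0.1557]
ee_rot: [-0.072, 0.706, 0.073, 0.701]
ft_force: [-0.8, 0.6, -4.3]
grip_width: 0.264
```

```bash
python3 -c "
from h import *
go(S2W(0,-212,150),S2W(0,-212,137),yaw=101.8)
"
```

```text
t 7.85 tcp [ 0.6034 -0.1094  0.1557] st [  -7.  -210.8  155.7] toolx [-0.007 -0.    -1.   ] yaw(tool y) 101.74 F [-0.8  0.6 -4.3] w 0.264 q [-0.29  0.36  0.5   1.57 -0.18  1.26  2.01]
   [ 5.6 -1.2  7.1]
   [18.6 -1.2  7.2]
   twist -0.06 or 179.9
```

Call:
send_rows([
  [0,0,6],
  [5,0,6],
  [12,0,6],
  [12,0,6],
  [12,0,6],
], grip=[255,255,255,255,255], twist=[0,0,0,0,0])

```text
clock: 8.27
position: [0.6122, -0.1073, 0.1484]
ee_rot: [-0.073, 0.703, 0.073, 0.703]
ft_force: [-0.4, 0.4, -3.2]
grip_width: 0.267
```

```bash
python3 -c "
from tilt import *
go(S2W(0,-212,137),yaw=101.8)
tilt()
go(S2W(0,-212,137),yaw=101.8)
cam('wrist','w4.png');cam('scene','s4.png')
p=cv2.imread('pics/s4.png');cv2.imwrite('pics/s4c.png',cv2.resize(p[100:320,270:520],None,fx=2.7,fy=2.7))
"
```

```text
t 8.27 tcp [ 0.6122 -0.1073  0.1484] st [   2.  -210.5  148.4] toolx [-0.  0. -1.] yaw(tool y) 101.83 F [-0.4  0.4 -3.2] w 0.267 q [-0.28  0.38  0.49  1.57 -0.19  1.24  2.02]
   [11.4 -1.5 -2. ]
   twist 0.03 or -180.0
rib tilt along x,y [-0.0032  0.016 ] z 0.1829 2088
foot tilt along x,y [-0.0053  0.0133] z 0.138 1527
t 8.32 tcp [ 0.6124 -0.1073  0.1487] st [   2.1 -210.5  148.7] toolx [ 0.  0. -1.] yaw(tool y) 101.83 F [-0.4 -1.5 -3.1] w 0.268 q [-0.28  0.38  0.49  1.57 -0.19  1.24  2.02]
   [11.7 -1.5 -2.1]
   twist 0.03 or -180.0
```

View pics/s4c.png

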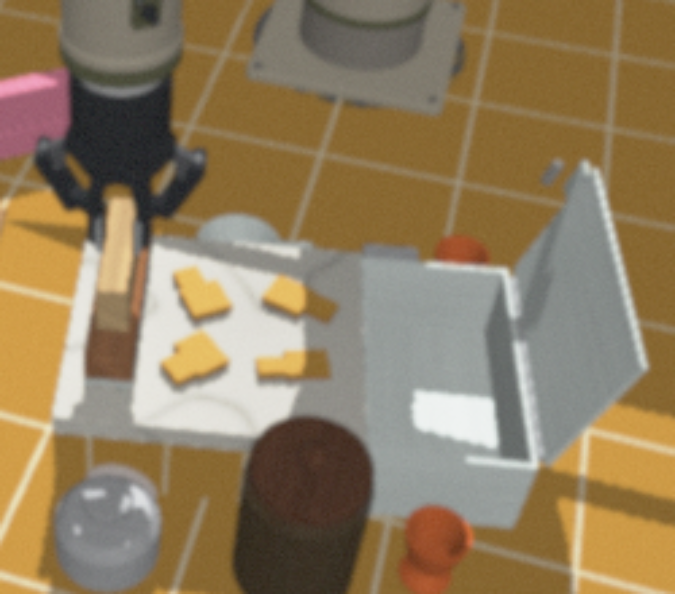

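View pics/w4.png

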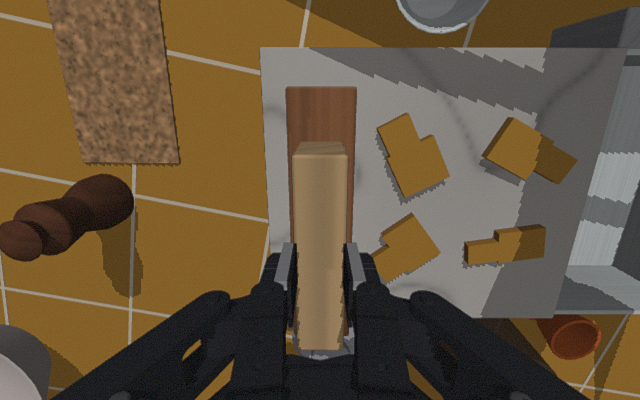

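The scraper is upright over the rear of the ledge, at (115,290) in the scene crop. All four shards are ahead of it and clear.

Call:
send_rows([
  [4,0,-2],
  [8,0,-2],
  [11.5,0,-2],
  [12,0,-2],
  [12,0,-2],
], grip=[255,255,255,255,255], twist=[0,0,0,0,0])

```text
clock: 8.83
position: [0.6101, -0.1075, 0.136]
ee_rot: [-0.073, 0.704, 0.073, 0.703]
ft_force: [-0.1, -0.5, -3.7]
grip_width: 0.271
```

```bash
python3 -c "
from h import *
go(S2W(0,-212,136),S2W(0,-90,136),yaw=101.8)
"
```

```text
t 8.83 tcp [ 0.6101 -0.1075  0.136 ] st [-1.000e-01 -2.103e+02  1.360e+02] toolx [-0.001  0.    -1.   ] yaw(tool y) 101.84 F [-0.1 -0.5 -3.7] w 0.271 q [-0.28  0.39  0.49  1.59 -0.19  1.22  2.02]
   [-0.  -1.7  0.1]
   [  0.  120.3   0.3]
   twist 0.04 or -180.0
```

Call:
send_rows([
  [0,10,0],
  [0,22,0],
  [0,34,0],
  [0,46,0],
  [0,58,0],
], grip=[255,255,255,255,255], twist=[0,0,0,0,0])

```text
clock: 9.25
position: [0.5982, -0.0487, 0.1365]
ee_rot: [-0.073, 0.703, 0.074, 0.703]
ft_force: [-0.3, -0.0, -4.0]
grip_width: 0.267
```

Call:
send_rows([
  [0,12,0],
  [0,24,0],
  [0,36,0],
  [0,48,0],
  [0,60,0],
], grip=[255,255,255,255,255], twist=[0,0,0,0,0])

```text
clock: 9.67
position: [0.5859, 0.0091, 0.1364]
ee_rot: [-0.073, 0.703, 0.073, 0.703]
ft_force: [0.3, -1.2, -2.9]
grip_width: 0.266
```

```bash
python3 -c "
from h import *
go(S2W(0,20,137),yaw=101.8)
cam('wrist','w5.png')
"
```

```text
t 9.67 tcp [0.5859 0.0091 0.1364] st [-1.000e-01 -9.120e+01  1.364e+02] toolx [ 0.  0. -1.] yaw(tool y) 101.84 F [ 0.3 -1.2 -2.9] w 0.266 q [-0.46  0.3   0.44  1.68 -0.14  1.19  1.79]
   [ -0.5 111.2   0.3]
   twist 0.04 or -180.0
```

View pics/w5.png

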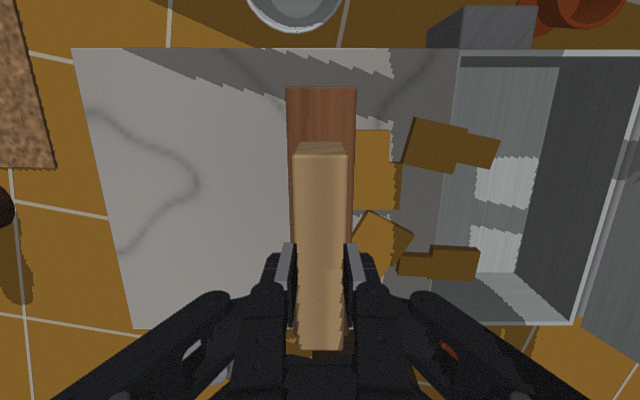

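The sweep is going as planned: the shards (375,170), (380,240), (450,145) and (440,262) are pushed square in front, and the foremost overhang the edge.

Call:
send_rows([
  [0,12,0],
  [0,24,0],
  [0,36,0],
  [0,48,0],
  [0,60,0],
], grip=[255,255,255,255,255], twist=[0,0,0,0,0])

```text
clock: 10.13
position: [0.5735, 0.068, 0.1364]
ee_rot: [-0.073, 0.703, 0.073, 0.703]
ft_force: [0.5, 0.5, -3.0]
grip_width: 0.269
```

Call:
send_rows([
  [0,12,0],
  [0,24,0],
  [0,36,0],
  [0,48,0],
  [0,54,0],
], grip=[255,255,255,255,255], twist=[0,0,0,0,0])

```text
clock: 10.55
position: [0.5622, 0.122, 0.1363]
ee_rot: [-0.073, 0.703, 0.074, 0.703]
ft_force: [0.9, 0.2, -4.1]
grip_width: 0.265
```

```bash
python3 -c "
from h import *
go(S2W(0,20,137),yaw=101.8)
cam('wrist','w6.png')
cam('scene','s6.png')
p=cv2.imread('pics/s6.png');cv2.imwrite('pics/s6c.png',cv2.resize(p[100:320,270:520],None,fx=2.7,fy=2.7))
"
```

```text
t 10.55 tcp [0.5622 0.122  0.1363] st [ -0.3  24.1 136.3] toolx [-0.     0.001 -1.   ] yaw(tool y) 101.95 F [ 0.9  0.2 -4.1] w 0.265 q [-0.62  0.27  0.38  1.7  -0.11  1.19  1.57]
   [-0.7 -4.1  0.3]
   twist 0.15 or -179.9
```

View pics/w6.png

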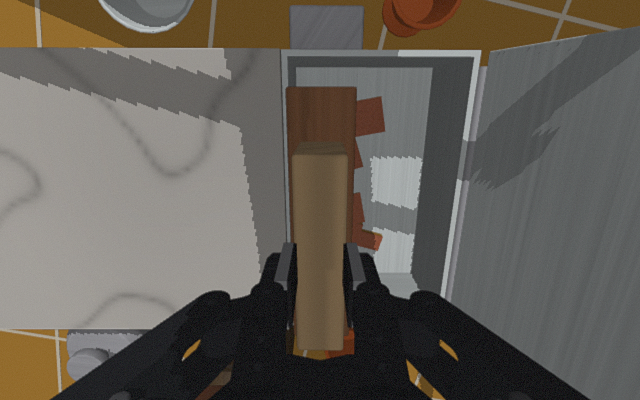

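View pics/s6c.png

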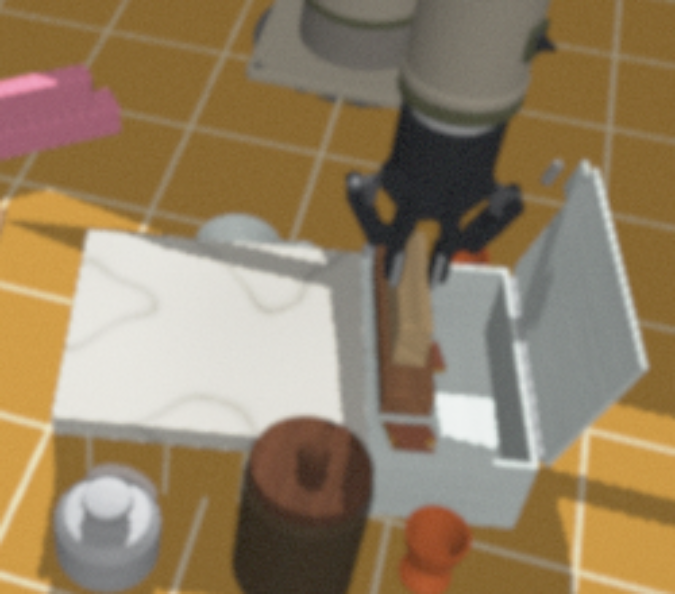

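Call:
send_rows([
  [-25,0,0],
  [-55,0,0],
  [-85,-10,0],
  [-90,-45,0],
  [-90,-85,0],
], grip=[255,255,255,255,255], twist=[0,0,0,0,0])

```text
clock: 11.07
position: [0.5816, 0.0373, 0.2292]
ee_rot: [-0.074, 0.702, 0.075, 0.705]
ft_force: [2.1, -0.4, -3.6]
grip_width: 0.266
```

Call:
send_rows([
  [0,-40,0],
  [0,-80,0],
  [0,-120,-5],
  [0,-160,-15],
  [0,-195,-25],
], grip=[255,255,255,255,255], twist=[0,0,0,0.5,1])

```text
clock: 11.48
position: [0.5951, -0.1637, 0.2264]
ee_rot: [-0.066, 0.704, 0.065, 0.704]
ft_force: [0.8, -0.5, -3.4]
grip_width: 0.259
```

```bash
python3 -c "
from h import *
go((.5353,-.3229,.22),(.5353,-.3229,.0494),yaw=100.8)
p=cam('top','t7.png')[0]
cv2.imwrite('pics/t7c.png',cv2.resize(p[130:280,115:345],None,fx=3.4,fy=3.4,interpolation=cv2.INTER_CUBIC))
"
```

```text
t 11.48 tcp [ 0.5951 -0.1637  0.2264] st [ -26.3 -262.2  226.4] toolx [-0.    -0.001 -1.   ] yaw(tool y) 100.69 F [ 0.8 -0.5 -3.4] w 0.259 q [-0.24  0.33  0.56  1.47 -0.17  1.39  2.08]
   [   6.6 -145.3  -88.3]
   [ 177.2 -145.1  -88.2]
   twist -0.11 or 179.9
```

View pics/t7c.png

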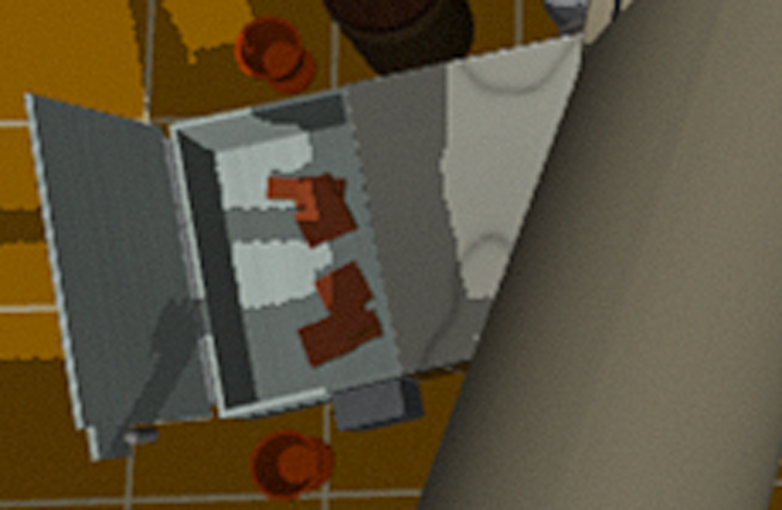

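The tin holds four terracotta-side-up shards, in pairs near (310,200) and (340,310). None is left on the visible ledge.

Call:
send_rows([
  [0,-33,-20],
  [0,-66,-40],
  [0,-99,-60],
  [0,-130,-78],
  [5,-145,-88],
], grip=[255,255,255,255,255], twist=[0,0,0,0,0])

```text
clock: 11.95
position: [0.5334, -0.3251, 0.2226]
ee_rot: [-0.066, 0.704, 0.063, 0.704]
ft_force: [-0.3, -0.8, -2.8]
grip_width: 0.265
```

Call:
send_rows([
  [0,0,0],
  [30,0,0],
  [65,0,0],
  [100,0,0],
  [120,0,0],
], grip=[255,255,255,255,255], twist=[0,0,0,0,0])

```text
clock: 12.37
position: [0.5348, -0.3179, 0.0976]
ee_rot: [-0.066, 0.705, 0.067, 0.703]
ft_force: [-0.8, 1.2, -3.7]
grip_width: 0.264
```

Call:
send_rows([
  [0,0,0],
  [0,0,0],
  [5,0,0],
  [10,0,0],
  [10,0,0],
], grip=[255,255,255,255,255], twist=[0,0,0,0,0])

```text
clock: 12.78
position: [0.5369, -0.3188, 0.0918]
ee_rot: [-0.067, 0.704, 0.067, 0.704]
ft_force: [-0.4, 0.7, -4.3]
grip_width: 0.269
```

```bash
python3 -c "
from h import *
go((.5353,-.3229,.0494),yaw=100.8)
cam('wrist','w8.png')
"
```

```text
t 12.78 tcp [ 0.5369 -0.3188  0.0918] st [-114.8 -402.2   91.8] toolx [ 0.001 -0.    -1.   ] yaw(tool y) 100.84 F [-0.4  0.7 -4.3] w 0.269 q [ 0.01  0.46  0.59  1.62 -0.27  1.15  2.42]
   [42.4 -3.7 -2.4]
   twist 0.04 or -180.0
```

View pics/w8.png

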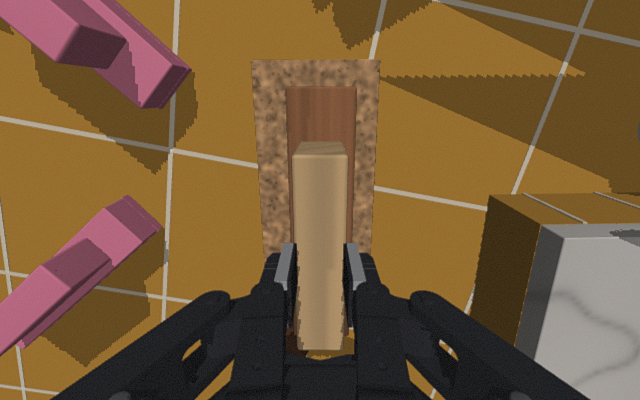

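```bash
python3 -c "
from h import *
o=monitor.get_obs();m=viewer.camera_model('wrist');K=np.array(m['camera_matrix'])
T=np.eye(4);T[:3,:3]=Rn.from_quat(o['ee_rot']).as_matrix();T[:3,3]=o['position'];W=T@np.array(m['mount'])
a=np.deg2rad(10.8);e=np.array([np.cos(a),np.sin(a),0]);f=np.array([-e[1],e[0],0]);c=np.array([.5345,-.3228,.004])
for s,t in [(-1,-1),(-1,1),(0,-1),(0,1)]: print(s,t,proj(c+s*.105*e+t*.05*f,K,W).round(1))
p=cv2.imread('pics/w8.png');hsv=cv2.cvtColor(p,cv2.COLOR_BGR2HSV)
for r in [70,150,200]:
  x=np.where(hsv[r,200:440,1]<143)[0]+200;print(r,x[:3],x[-3:])
"
```

```text
-1 -1 [250.9  57.9]
-1 1 [381.1  58.2]
0 -1 [258.9 189.3]
0 1 [373.6 189.4]
70 [252 253 254] [377 378 379]
150 [257 258 259] [373 374 375]
200 [260 261 262] [437 438 439]
```

Call:
send_rows([
  [0,-3.7,-2],
  [10,-3.7,-2],
  [20,-3.7,-2],
  [30,-3.7,-2],
  [36,-3.7,-2],
], grip=[255,255,255,255,255], twist=[0,0,0,0,0])

```text
clock: 13.25
position: [0.5345, -0.322, 0.0532]
ee_rot: [-0.066, 0.705, 0.067, 0.703]
ft_force: [-0.1, -0.2, -3.3]
grip_width: 0.265
```

Call:
send_rows([
  [0,0,0],
  [2,0,0],
  [4,0,0],
  [5,0,0],
  [5,0,0],
], grip=[255,255,255,255,255], twist=[0,0,0,0,0])

```text
clock: 13.67
position: [0.5354, -0.3226, 0.0504]
ee_rot: [-0.067, 0.704, 0.067, 0.704]
ft_force: [0.3, 0.1, -2.9]
grip_width: 0.264
```

```bash
python3 -c "
from h import *
go((.5353,-.3229,.0494),yaw=100.8)
"
```

```text
t 13.67 tcp [ 0.5354 -0.3226  0.0504] st [-117.1 -405.7   50.4] toolx [ 0.  0. -1.] yaw(tool y) 100.84 F [ 0.3  0.1 -2.9] w 0.264 q [ 0.03  0.5   0.57  1.65 -0.3   1.07  2.45]
   [ 1.  -0.2 -0.1]
   twist 0.04 or -180.0
```

Lower another 1.5 mm to touch, then release slowly.

Call:
send_rows([
  [0.5,0,0],
  [1,0,0],
  [1.5,0,0],
  [1.5,0,0],
  [1.5,0,0],
], grip=[255,255,255,255,255], twist=[0,0,0,0,0])

```text
clock: 14.08
position: [0.5355, -0.3228, 0.0495]
ee_rot: [-0.067, 0.704, 0.067, 0.704]
ft_force: [-2.0, 1.9, 4.6]
grip_width: 0.267
```

Call:
send_rows([
  [0,0,0],
  [0,0,0],
  [0,0,0],
  [0,0,0],
  [0,0,0],
], grip=[160,140,100,50,0], twist=[0,0,0,0,0])

```text
clock: 14.5
position: [0.5354, -0.3227, 0.0488]
ee_rot: [-0.067, 0.704, 0.067, 0.704]
ft_force: [-0.4, -0.0, 0.3]
grip_width: 0.855
```

Call:
send_rows([
  [0,0,0],
  [-10,0,0],
  [-30,0,0],
  [-60,0,0],
  [-100,0,0],
], grip=[0,0,0,0,0], twist=[0,0,0,0,0])

```text
clock: 14.92
position: [0.5339, -0.3219, 0.1486]
ee_rot: [-0.066, 0.705, 0.067, 0.703]
ft_force: [0.2, -0.4, 0.3]
grip_width: 1.0
```

Call:
send_rows([
  [-40,0,0],
  [-80,15,0],
  [-120,40,0],
  [-150,75,5],
  [-160,110,8],
], grip=[0,0,0,0,0], twist=[0,0,0,0,0])

```text
clock: 15.33
position: [0.5227, -0.2193, 0.3116]
ee_rot: [-0.066, 0.702, 0.064, 0.706]
ft_force: [2.1, 0.1, 0.2]
grip_width: 0.998
```

```bash
python3 -c "
from h import *
state()
p,d,K,W=cam('wrist','w9.png');np.savez('wrist1.npz',p=p,d=d,K=K,W=W)
p,d,K,W=cam('top','t9.png');np.savez('top9.npz',p=p,d=d,K=K,W=W)
"
```

```text
t 15.33 tcp [ 0.5227 -0.2193  0.3116] st [-108.5 -302.   311.6] toolx [ 0.005 -0.002 -1.   ] yaw(tool y) 100.59 F [2.1 0.1 0.2] w 0.998 q [-0.2   0.17  0.6   1.47 -0.1   1.53  2.16]
```

View pics/w9.png

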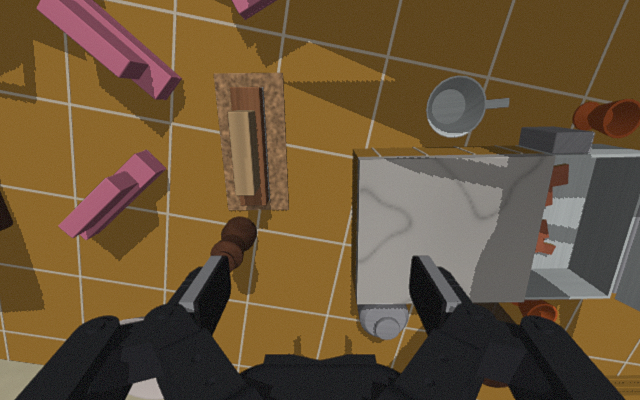

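View pics/t9.png

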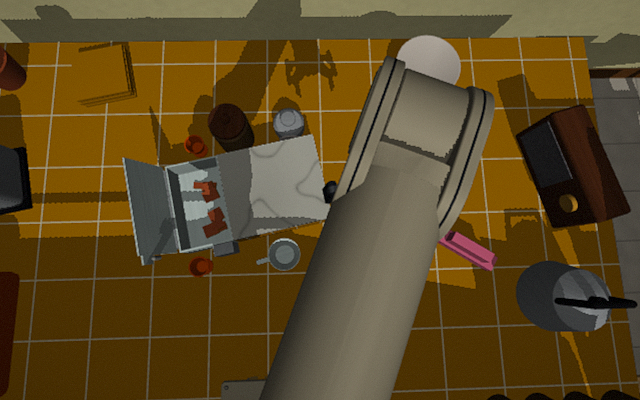

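```bash
sed -i 's/roi\[50:205,205:295\]/roi[60:218,205:297]/' m3.py; python3 m3.py | grep -v ledge; python3 - <<'E'
from h import *
go(S2W(0,-100,310),S2W(0,215,300),yaw=101.8)
for n,sl in [("top9.npz",(slice(158,262),slice(122,168)))]:
    z=np.load(n);X=cloud(z["d"],z["K"],z["W"])[sl].reshape(-1,3);X=X[np.isfinite(X[:,0])&(X[:,2]>.11)]
    S=np.array([W2S(q) for q in X]);print(np.polyfit(S[:,2],S[:,1],1).round(3),np.percentile(S,98,axis=0).round(),np.percentile(S,2,axis=0).round())
E
```

```text
rib [241. 152.] 1722 (array([ 534.6, -322.2]), array([110.2,  26.8]), 11.0) 0.0833
foot [252. 136.] 1476 (array([ 534.3, -322.2]), array([168.5,  40.4]), 11.2) 0.0385
hsv mat/table [ 15 119 133] [ 16 112 118] [ 19 180 139] [ 18 167 142]
mat [ 214   73   75  137 4502] (array([ 534.9, -323.5]), array([209.5, 101.7]), 11.1) 0.0036
mat [227 194  34  16 280] (array([ 628.4, -327.3]), array([26.3, 54. ]), 9.8) 0.0033
t 15.43 tcp [ 0.525  -0.2121  0.3112] st [-104.8 -295.3  311.2] toolx [ 0.006  0.002 -1.   ] yaw(tool y) 101.26 F [ 1.3 -0.1 -0.8] w 0.998 q [-0.21  0.17  0.6   1.47 -0.1   1.53  2.15]
   [  2.1 196.2 103.1]
   [ 12.2 511.2 100.3]
   twist -0.54 or 179.5
[  0.298 107.703] [103. 173. 209.] [-117.  141.  113.]
```

Call:
send_rows([
  [0,38,15],
  [0,76,30],
  [0,114,45],
  [0,152,60],
  [0,190,75],
], grip=[255,255,255,255,255], twist=[0,0,0,0,-0.5], newtons=60)

```text
clock: 15.85
position: [0.5607, -0.0154, 0.3079]
ee_rot: [-0.069, 0.703, 0.07, 0.704]
ft_force: [0.9, -0.9, -0.1]
grip_width: 0.296
```

Call:
send_rows([
  [0,40,5],
  [0,80,10],
  [0,120,15],
  [0,160,20],
  [0,200,25],
], grip=[255,255,255,255,255], twist=[0,0,0,0,0])

```text
clock: 16.27
position: [0.5455, 0.1855, 0.3078]
ee_rot: [-0.07, 0.703, 0.07, 0.704]
ft_force: [0.7, -0.1, 0.2]
grip_width: 0.007
```

Call:
send_rows([
  [0,40,0],
  [0,80,0],
  [0,110,0],
  [0,120,0],
  [0,120,0],
], grip=[255,255,255,255,255], twist=[0,0,0,0,0])

```text
clock: 16.68
position: [0.521, 0.3048, 0.3069]
ee_rot: [-0.071, 0.704, 0.072, 0.703]
ft_force: [-0.7, -0.3, 0.1]
grip_width: 0.001
```

```bash
python3 - <<'E'
from h import *
go(S2W(0,215,300),S2W(0,215,170),yaw=101.8)
p=cam('scene','s10.png')[0]
cv2.imwrite('pics/s10c.png',cv2.resize(p[60:320,350:600],None,fx=2.3,fy=2.3))
E
```

```text
t 16.68 tcp [0.521  0.3048 0.3069] st [ -3.4 211.5 306.9] toolx [-0.001  0.    -1.   ] yaw(tool y) 101.62 F [-0.7 -0.3  0.1] w 0.001 q [-0.8   0.25  0.24  1.36 -0.06  1.54  1.21]
   [6.9 3.5 3.4]
   [136.9   3.4   3.5]
   twist -0.18 or 179.8
```

View pics/s10c.png

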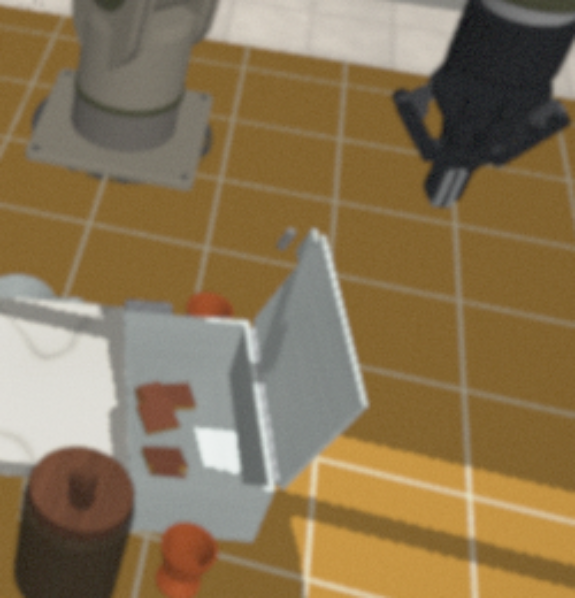

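Call:
send_rows([
  [35,3,3],
  [70,3,3],
  [100,3,3],
  [112,3,3],
  [112,3,3],
], grip=[255,255,255,255,255], twist=[0,0,0,0,0])

```text
clock: 17.15
position: [0.5243, 0.3025, 0.1927]
ee_rot: [-0.07, 0.705, 0.068, 0.702]
ft_force: [0.5, -0.3, -0.3]
grip_width: -0.0
```

```bash
python3 - <<'E'
from h import *
go(S2W(0,190,195),S2W(0,154,199),S2W(0,132,198),yaw=101.8)
E
```

```text
t 17.15 tcp [0.5243 0.3025 0.1927] st [ -0.6 208.6 192.7] toolx [-0.003 -0.003 -1.   ] yaw(tool y) 101.19 F [ 0.5 -0.3 -0.3] w -0.0 q [-0.79  0.3   0.23  1.54 -0.07  1.32  1.22]
   [ -2.2 -18.6   0.8]
   [ -6.2 -54.6   1.1]
   [ -5.1 -76.6   1.3]
   twist -0.61 or 179.4
```

Call:
send_rows([
  [-2,-14,0],
  [-3,-28,0],
  [-6,-44,0],
  [-6,-60,0],
  [-5,-76,0],
], grip=[255,255,255,255,255], twist=[0,0,0,0,0])

```text
clock: 17.57
position: [0.5417, 0.2283, 0.2032]
ee_rot: [-0.069, 0.702, 0.07, 0.705]
ft_force: [-0.6, -0.7, 0.5]
grip_width: 0.001
```

```bash
python3 - <<'E'
from h import *
go(S2W(0,132,198),S2W(0,96,187),S2W(0,71,170),S2W(0,52,147),yaw=101.8)
p=cam('scene','s11.png')[0]
cv2.imwrite('pics/s11c.png',cv2.resize(p[60:320,350:600],None,fx=2.3,fy=2.3))
E
```

```text
t 17.57 tcp [0.5417 0.2283 0.2032] st [  1.2 132.4 203.2] toolx [ 0.004  0.002 -1.   ] yaw(tool y) 101.22 F [-0.6 -0.7  0.5] w 0.001 q [-0.71  0.24  0.27  1.58 -0.07  1.32  1.34]
   [ 5.2 -0.4 -1.3]
   [ 16.2 -36.4  -1. ]
   [ 33.2 -61.4  -0.8]
   [ 56.2 -80.4  -0.7]
   twist -0.58 or 179.4
```

View pics/s11c.png

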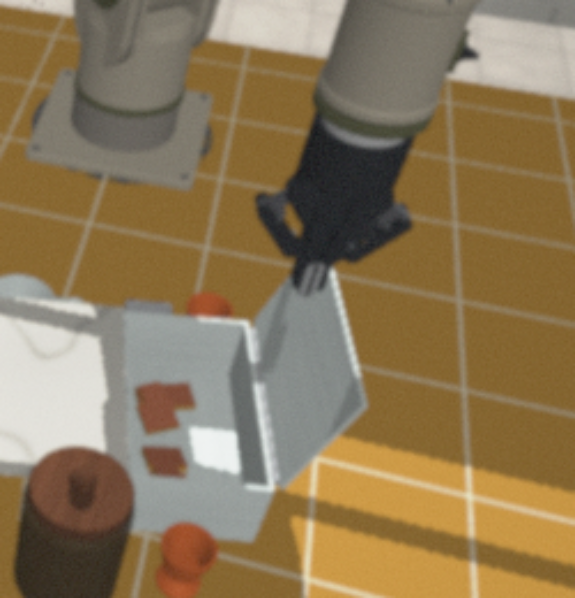

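```bash
python3 - <<'E'
from h import *
p,d,K,W=cam('wrist','w12.png')
p,d,K,W=cam('scene')
for n,sl in [("scene",(slice(150,290),slice(440,515)))]:
    X=cloud(d,K,W)[sl].reshape(-1,3);X=X[np.isfinite(X[:,0])&(X[:,2]>.10)]
    S=np.array([W2S(q) for q in X]);S=S[(S[:,0]>30)&(S[:,0]<110)&(S[:,2]<225)];print(np.polyfit(S[:,2],S[:,1],1).round(3),np.percentile(S,98,axis=0).round(),np.percentile(S,2,axis=0).round())
E
```

```text
[  0.308 108.092] [109. 174. 208.] [ 32. 140. 103.]
```

View pics/w12.png

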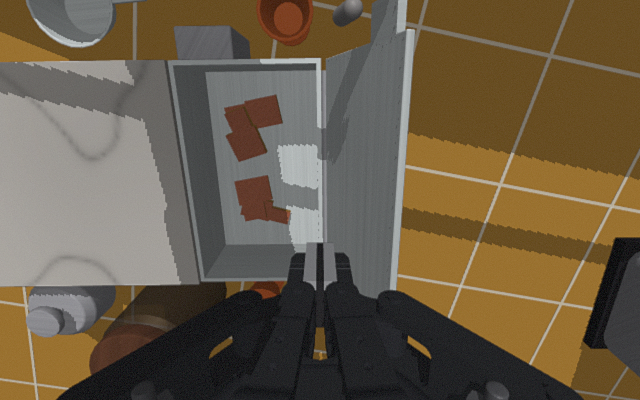

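Call:
send_rows([
  [-30,0,0],
  [-50,20,0],
  [-50,60,0],
  [-50,88,0],
  [-50,88,0],
], grip=[255,255,255,255,255], twist=[0,0,0,0,0])

```text
clock: 18.13
position: [0.5195, 0.3249, 0.2511]
ee_rot: [-0.072, 0.703, 0.075, 0.703]
ft_force: [-0.4, 0.3, -0.7]
grip_width: -0.002
```

Call:
send_rows([
  [0,0,0],
  [30,0,0],
  [55,0,0],
  [70,0,0],
  [70,0,0],
], grip=[255,255,255,255,255], twist=[0,0,0,0,0])

```text
clock: 18.55
position: [0.5215, 0.3151, 0.1773]
ee_rot: [-0.07, 0.705, 0.068, 0.702]
ft_force: [-0.4, -0.7, -1.2]
grip_width: 0.006
```

```bash
python3 - <<'E'
from h import *
go(S2W(0,190,178),S2W(0,154,180),S2W(0,132,182),yaw=101.8)
E
```

```text
t 18.55 tcp [0.5215 0.3151 0.1773] st [ -0.8 221.5 177.3] toolx [-0.003 -0.003 -1.   ] yaw(tool y) 101.27 F [-0.4 -0.7 -1.2] w 0.006 q [-0.8   0.31  0.22  1.55 -0.07  1.29  1.2 ]
   [ -0.6 -31.5   1.1]
   [ -2.5 -67.5   1.4]
   [ -4.5 -89.5   1.5]
   twist -0.53 or 179.5
```

Call:
send_rows([
  [0,-6,0],
  [0,-16,0],
  [0,-26,0],
  [0,-36,0],
  [0,-46,0],
], grip=[255,255,255,255,255], twist=[0,0,0,0,0])

```text
clock: 18.97
position: [0.5323, 0.2704, 0.1811]
ee_rot: [-0.069, 0.703, 0.07, 0.704]
ft_force: [0.6, 0.0, -0.4]
grip_width: -0.003
```

```bash
python3 - <<'E'
from h import *
go(S2W(0,154,180),S2W(0,132,182),yaw=101.8)
p,d,K,W=cam('wrist','w13.png')
E
```

```text
t 18.97 tcp [0.5323 0.2704 0.1811] st [  0.7 175.5 181.1] toolx [ 0.001  0.001 -1.   ] yaw(tool y) 101.28 F [ 0.6  0.  -0.4] w -0.003 q [-0.75  0.28  0.25  1.58 -0.07  1.29  1.28]
   [  1.1 -21.5  -0.5]
   [ -0.9 -43.5  -0.3]
   twist -0.52 or 179.5
```

View pics/w13.png

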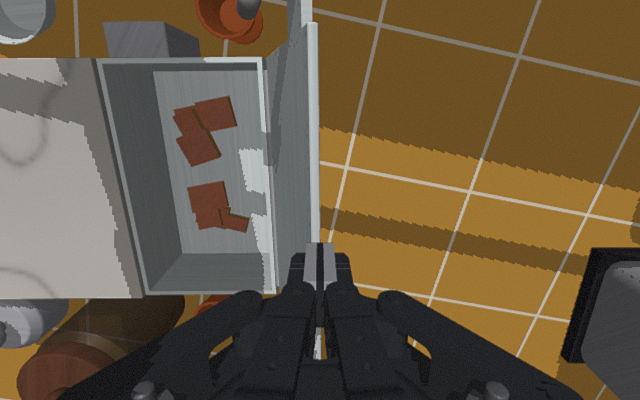

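Call:
send_rows([
  [0,-14,0],
  [-1,-28,0],
  [-1,-42,0],
  [1,-58,0],
  [3,-74,0],
], grip=[255,255,255,255,255], twist=[0,0,0,0,0])

```text
clock: 19.43
position: [0.5464, 0.1976, 0.1772]
ee_rot: [-0.07, 0.704, 0.07, 0.704]
ft_force: [0.8, -0.2, -0.5]
grip_width: 0.0
```

```bash
python3 - <<'E'
from h import *
go(S2W(0,75,166),S2W(0,52,147),S2W(0,42,129),yaw=101.8)
p,d,K,W=cam('wrist','w14.png')
E
```

```text
t 19.43 tcp [0.5464 0.1976 0.1772] st [ -0.4 101.4 177.2] toolx [ 0.  0. -1.] yaw(tool y) 101.32 F [ 0.8 -0.2 -0.5] w 0.0 q [-0.67  0.25  0.29  1.63 -0.07  1.27  1.4 ]
   [ 11.2 -26.4   0.5]
   [ 30.2 -49.4   0.7]
   [ 48.2 -59.4   0.8]
   twist -0.48 or 179.5
```

View pics/w14.png

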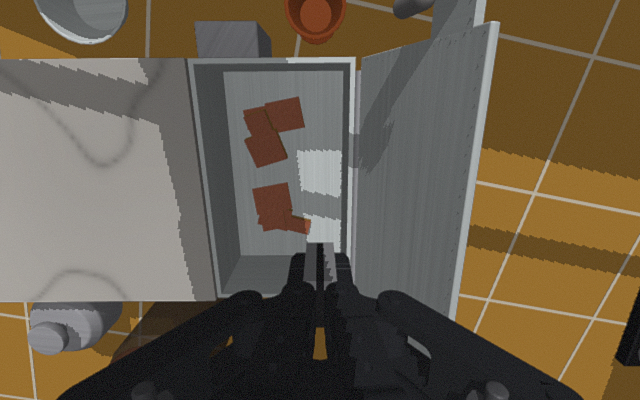

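```bash
python3 - <<'E'
from h import *
p,d,K,W=cam('wrist'); X=cloud(d,K,W)
print("cam st",W2S(W[:3,3]).round(), "tcp px",proj(monitor.get_obs()["position"],K,W).round())
for c in [(177,208)]:
    for x in (-109,0,109): print(x,proj(S2W(x,*c),K,W).round())
for q in [(60,480),(150,470),(250,455),(300,445),(250,322),(260,315),(300,300),(330,320)]: print(q,W2S(X[q]).round())
p,d,K,W=cam('scene','s14.png')
cv2.imwrite('pics/s14c.png',cv2.resize(p[60:320,350:600],None,fx=2.3,fy=2.3))
X=cloud(d,K,W)[150:290,430:520].reshape(-1,3);X=X[np.isfinite(X[:,0])&(X[:,2]>.10)]
S=np.array([W2S(q) for q in X]);S=S[(S[:,0]>30)&(S[:,0]<110)&(S[:,2]<225)];print(np.polyfit(S[:,2],S[:,1],1).round(3),np.percentile(S,98,axis=0).round(),np.percentile(S,2,axis=0).round())
E
```

```text
cam st [-80.  97. 349.] tcp px [323. 235.]
-109 [517.  19.]
0 [478. 260.]
109 [452. 417.]
(60, 480) [-94. 167. 201.]
(150, 470) [-55. 168. 203.]
(250, 455) [ -2. 168. 201.]
(300, 445) [ 31. 167. 199.]
(250, 322) [-12.  98. 218.]
(260, 315) [-12.  95. 229.]
(300, 300) [-13.  90. 257.]
(330, 320) [224.  94.  -1.]
[  0.307 108.19 ] [109. 174. 208.] [ 32. 139. 103.]
```

View pics/s14c.png

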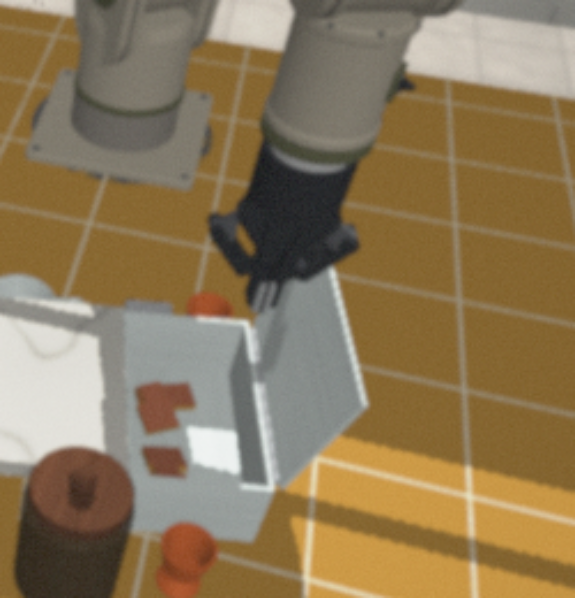

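Call:
send_rows([
  [-38,0,0],
  [-70,20,0],
  [-70,60,0],
  [-70,100,0],
  [-70,125,0],
], grip=[255,255,255,255,255], twist=[0,0,0,0,0])

```text
clock: 20.0
position: [0.5194, 0.3272, 0.2477]
ee_rot: [-0.07, 0.703, 0.072, 0.704]
ft_force: [-0.2, 0.7, 0.3]
grip_width: 0.001
```

Call:
send_rows([
  [0,0,0],
  [30,0,0],
  [60,0,0],
  [90,0,0],
  [90,0,0],
], grip=[255,255,255,255,255], twist=[0,0,0,0,0])

```text
clock: 20.42
position: [0.5182, 0.3208, 0.1511]
ee_rot: [-0.072, 0.706, 0.069, 0.701]
ft_force: [-1.1, -0.9, -1.4]
grip_width: 0.0
```

Call:
send_rows([
  [0,-6,0],
  [0,-16,0],
  [0,-26,0],
  [0,-36,0],
  [0,-40,0],
], grip=[255,255,255,255,255], twist=[0,0,0,0,0])

```text
clock: 20.83
position: [0.5308, 0.281, 0.159]
ee_rot: [-0.069, 0.703, 0.07, 0.705]
ft_force: [0.2, 2.3, 2.8]
grip_width: 0.002
```

```bash
python3 - <<'E'
from h import *
state()
p,d,K,W=cam('wrist','w15.png')
p,d,K,W=cam('scene','s15.png')
cv2.imwrite('pics/s15c.png',cv2.resize(p[60:320,350:600],None,fx=2.3,fy=2.3))
X=cloud(d,K,W)[150:290,430:520].reshape(-1,3);X=X[np.isfinite(X[:,0])&(X[:,2]>.10)]
S=np.array([W2S(q) for q in X]);S=S[(S[:,0]>30)&(S[:,0]<110)&(S[:,2]<225)];print(np.polyfit(S[:,2],S[:,1],1).round(3),np.percentile(S,98,axis=0).round(),np.percentile(S,2,axis=0).round())
E
```

```text
t 20.83 tcp [0.5308 0.281  0.159 ] st [  1.4 186.2 159. ] toolx [ 0.002  0.002 -1.   ] yaw(tool y) 101.21 F [0.2 2.3 2.8] w 0.002 q [-0.75  0.3   0.23  1.6  -0.07  1.24  1.26]
[  0.275 110.925] [110. 171. 210.] [ 32. 139. 104.]
```

View pics/w15.png

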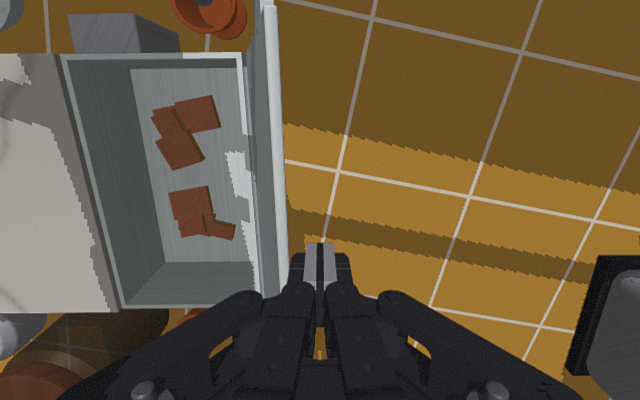

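View pics/s15c.png

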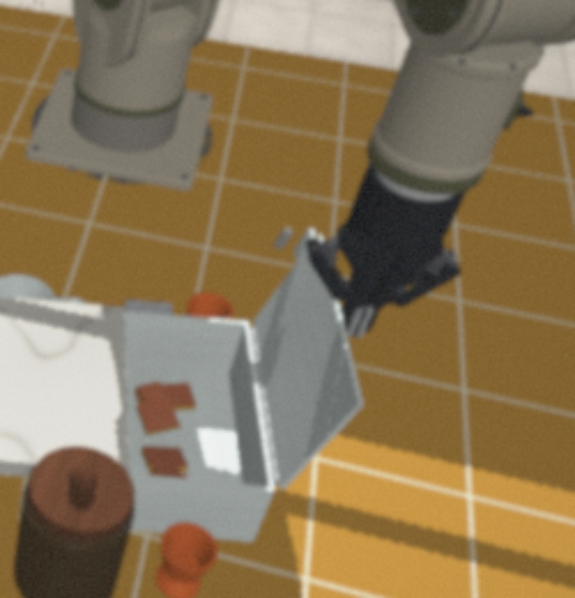

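```bash
python3 - <<'E'
from h import *
p,d,K,W=cam('wrist'); X=cloud(d,K,W); o=monitor.get_obs();P=np.array(o['position']);R=Rn.from_quat(o['ee_rot']).as_matrix()
for q in [(242,315),(244,315),(247,315),(252,315),(262,315),(275,315),(290,315),(265,295),(265,345),(280,300),(300,290),(330,330)]: print(q,d[q].round(3),((X[q]-P)@R*1000).round(),p[q])
print(np.array(viewer.camera_model('wrist')['mount']).round(3),K)
E
```

```text
(242, 315) 0.367 [160.  -7.  83.] [ 71 106 134]
(244, 315) 0.15 [-37.  -4. -12.] [128 123 122]
(247, 315) 0.148 [-39.  -4. -11.] [122 120 119]
(252, 315) 0.143 [-45.  -4. -12.] [127 123 123]
(262, 315) 0.134 [-53.  -3. -11.] [126 122 122]
(275, 315) 0.125 [-63.  -3. -11.] [124 120 121]
(290, 315) 0.122 [-67.  -3.  -7.] [85 80 83]
(265, 295) 0.139 [-49. -13.  -8.] [38 34 32]
(265, 345) 0.14 [-49.  10.  -7.] [39 34 33]
(280, 300) 0.128 [-62. -10.  -8.] [39 37 38]
(300, 290) 0.108 [-81. -12. -12.] [39 36 34]
(330, 330) 0.1 [-90.   2.  -8.] [23 23 26]
[[-0.001 -0.306  0.952 -0.172]
 [ 1.     0.001  0.001 -0.001]
 [-0.001  0.952  0.306 -0.079]
 [ 0.     0.     0.     1.   ]] [[310.99999536   0.         319.60994908]
 [  0.         310.99999536 197.67293232]
 [  0.           0.           1.        ]]
```

The tip sits about 36 mm behind the reported TCP in the wrist depth, and my first two pushes passed over the lid, which fits that. With the TCP lower, contact is made at (345,240) of the scene crop and the lid starts to move. I'll replan with that offset.

```bash
python3 - <<'E'
from h import *
go(*[S2W(0,a,b) for a,b in [(168,161),(148,164),(127,163),(88,153),(63,136),(41,113)]],yaw=101.8)
E
```

```text
t 20.98 tcp [0.5297 0.2823 0.1578] st [  0.5 187.8 157.8] toolx [ 0.001  0.001 -1.   ] yaw(tool y) 101.29 F [-0.3 -0.3 -1.1] w -0.001 q [-0.76  0.3   0.23  1.6  -0.07  1.24  1.26]
   [ -3.2 -19.8  -0.4]
   [ -6.2 -39.8  -0.2]
   [ -5.2 -60.8  -0. ]
   [  4.7 -99.8   0.3]
   [  21.7 -124.8    0.5]
   [  44.7 -146.8    0.6]
   twist -0.51 or 179.5
```

Call:
send_rows([
  [-1,-10,0],
  [-3,-20,0],
  [-4,-30,0],
  [-6,-40,0],
  [-6,-48,0],
], grip=[255,255,255,255,255], twist=[0,0,0,0,0])

```text
clock: 21.4
position: [0.5391, 0.2339, 0.1633]
ee_rot: [-0.07, 0.704, 0.069, 0.704]
ft_force: [-0.6, 1.7, -1.3]
grip_width: -0.002
```

```bash
python3 - <<'E'
from h import *
go(*[S2W(0,a,b) for a,b in [(127,163),(88,153),(63,136),(41,113)]],yaw=101.8)
p,d,K,W=cam('scene','s16.png')
cv2.imwrite('pics/s16c.png',cv2.resize(p[60:320,350:600],None,fx=2.3,fy=2.3))
E
```

```text
t 21.4 tcp [0.5391 0.2339 0.1633] st [-1.000e-01  1.385e+02  1.633e+02] toolx [ 0. -0. -1.] yaw(tool y) 101.27 F [-0.6  1.7 -1.3] w -0.002 q [-0.7   0.27  0.26  1.63 -0.07  1.25  1.34]
   [  0.3 -11.5   0.2]
   [ 10.3 -50.5   0.5]
   [ 27.3 -75.5   0.7]
   [ 50.3 -97.4   0.9]
   twist -0.53 or 179.5
```

View pics/s16c.png

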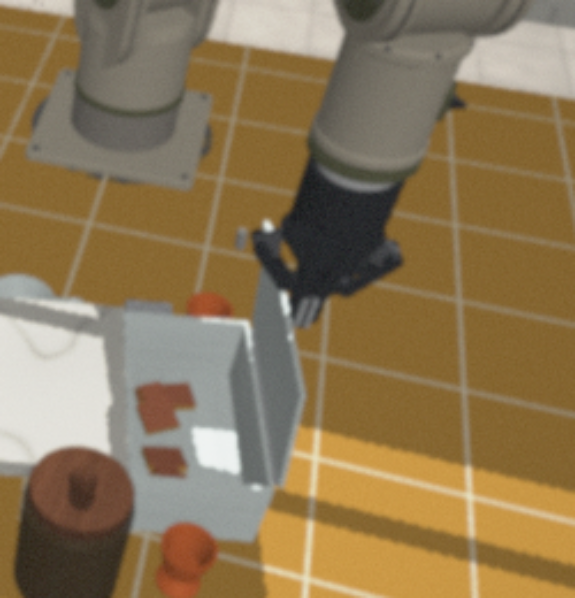

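The lid is now vertical and being pushed by the fingers. I continue along the arc.

Call:
send_rows([
  [0,-12,0],
  [3,-25,0],
  [7,-38,0],
  [10,-50,0],
  [18,-63,0],
], grip=[255,255,255,255,255], twist=[0,0,0,0,0])

```text
clock: 21.87
position: [0.5517, 0.1725, 0.1452]
ee_rot: [-0.07, 0.703, 0.07, 0.704]
ft_force: [-0.6, 2.3, 1.2]
grip_width: -0.002
```

```bash
python3 - <<'E'
from h import *
go(*[S2W(0,a,b) for a,b in [(63,136),(41,113),(29,95),(23,80)]],yaw=101.8)
p,d,K,W=cam('scene','s17.png')
cv2.imwrite('pics/s17c.png',cv2.resize(p[60:320,350:600],None,fx=2.3,fy=2.3))
E
```

```text
t 21.87 tcp [0.5517 0.1725 0.1452] st [ -0.3  75.7 145.2] toolx [ 0.001  0.    -1.   ] yaw(tool y) 101.31 F [-0.6  2.3  1.2] w -0.002 q [-0.63  0.27  0.29  1.68 -0.08  1.21  1.45]
   [  9.2 -12.7   0.4]
   [ 32.2 -34.7   0.6]
   [ 50.2 -46.7   0.6]
   [ 65.2 -52.7   0.7]
   twist -0.49 or 179.5
```

View pics/s17c.png

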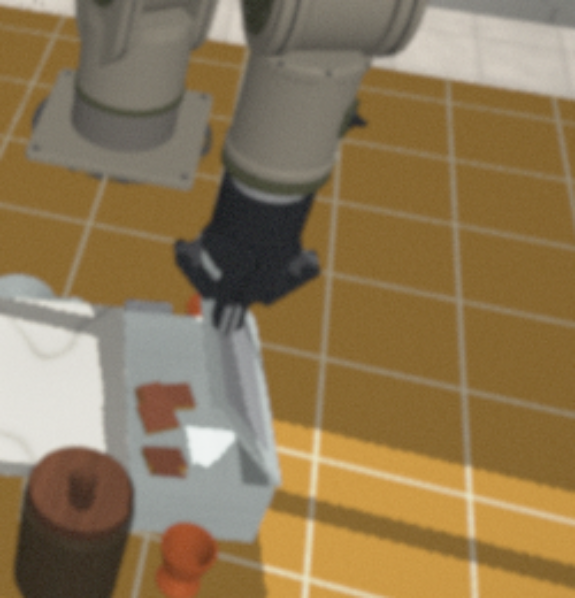

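Call:
send_rows([
  [9,-12,0],
  [20,-23,0],
  [32,-34,0],
  [42,-41,0],
  [50,-46,0],
], grip=[255,255,255,255,255], twist=[0,0,0,0,0])

```text
clock: 22.33
position: [0.5598, 0.1272, 0.0932]
ee_rot: [-0.07, 0.704, 0.069, 0.703]
ft_force: [0.0, 0.8, 1.7]
grip_width: -0.001
```

```bash
python3 - <<'E'
from h import *
go(*[S2W(0,a,b) for a,b in [(29,95),(23,80),(21,70),(19,54)]],yaw=101.8)
p,d,K,W=cam('scene','s18.png')
cv2.imwrite('pics/s18c.png',cv2.resize(p[60:320,350:600],None,fx=2.3,fy=2.3))
E
```

```text
t 22.33 tcp [0.5598 0.1272 0.0932] st [-1.5 29.8 93.2] toolx [-0.001 -0.001 -1.   ] yaw(tool y) 101.28 F [0.  0.8 1.7] w -0.001 q [-0.56  0.31  0.31  1.75 -0.1   1.1   1.55]
   [-1.8 -0.8  1.5]
   [13.2 -6.8  1.6]
   [23.3 -8.8  1.6]
   [ 39.3 -10.7   1.7]
   twist -0.52 or 179.5
```

View pics/s18c.png

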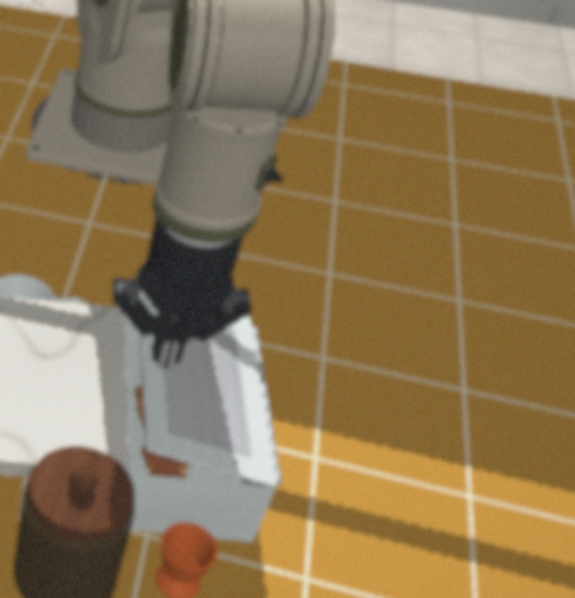

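The lid is about 20° from shut and the finger is on its outer face near the free edge. Next I press down.

Call:
send_rows([
  [7,-4,1],
  [14,-7,1],
  [20,-8,1],
  [24,-9,1],
  [28,-9,1],
], grip=[255,255,255,255,255], twist=[0,0,0,0,0])

```text
clock: 22.8
position: [0.5636, 0.1201, 0.0674]
ee_rot: [-0.07, 0.703, 0.07, 0.704]
ft_force: [-0.2, -3.4, 6.0]
grip_width: -0.001
```

```bash
python3 - <<'E'
from h import *
go(*[S2W(0,a,b) for a,b in [(20,54)]],yaw=101.8)
E
```

```text
t 22.8 tcp [0.5636 0.1201 0.0674] st [ 0.7 22.  67.4] toolx [ 0.001  0.    -1.   ] yaw(tool y) 101.35 F [-0.2 -3.4  6. ] w -0.001 q [-0.55  0.34  0.31  1.77 -0.12  1.05  1.57]
   [13.4 -2.  -0.7]
   twist -0.45 or 179.5
```

Call:
send_rows([
  [2,0,0],
  [4,0,0],
  [6,0,0],
  [8,0,0],
  [8,0,0],
], grip=[255,255,255,255,255], twist=[0,0,0,0,0])

```text
clock: 23.22
position: [0.5628, 0.1205, 0.0601]
ee_rot: [-0.07, 0.704, 0.07, 0.704]
ft_force: [-4.2, -1.6, 12.5]
grip_width: 0.003
```

Call:
send_rows([
  [1,0,0],
  [2,0,0],
  [3,0,0],
  [4,0,0],
  [4,0,0],
], grip=[255,255,255,255,255], twist=[0,0,0,0,0])

```text
clock: 23.63
position: [0.5631, 0.1205, 0.0594]
ee_rot: [-0.069, 0.703, 0.071, 0.704]
ft_force: [-21.2, -4.7, 47.4]
grip_width: 0.002
```

```bash
python3 - <<'E'
from h import *
go(*[S2W(0,a,b) for a,b in [(20,54)]],yaw=101.8)
E
```

```text
t 23.63 tcp [0.5631 0.1205 0.0594] st [ 0.3 22.5 59.4] toolx [ 0.     0.002 -1.   ] yaw(tool y) 101.33 F [-21.2  -4.7  47.4] w 0.002 q [-0.54  0.35  0.3   1.77 -0.12  1.04  1.57]
   [ 5.4 -2.5 -0.3]
   twist -0.47 or 179.5
```

Call:
send_rows([
  [-3,0,0],
  [-3,0,0],
  [-3,0,0],
  [-3,0,0],
  [-3,0,0],
], grip=[255,255,255,255,255], twist=[0,0,0,0,0])

```text
clock: 24.05
position: [0.5633, 0.1206, 0.0599]
ee_rot: [-0.07, 0.703, 0.07, 0.704]
ft_force: [-6.8, -1.6, 19.9]
grip_width: 0.003
```

```bash
python3 - <<'E'
from h import *
state()
p,d,K,W=cam('wrist','w19.png')
X=cloud(d,K,W);g=[[ (W2S(X[r,c])).round().tolist() for c in (340,380,420,450)] for r in (60,120,170,200)]
for a in g: print(a)
p,d,K,W=cam('scene','s19.png')
cv2.imwrite('pics/s19c.png',cv2.resize(p[80:320,300:540],None,fx=2.5,fy=2.5))
E
```

```text
t 24.05 tcp [0.5633 0.1206 0.0599] st [ 0.5 22.6 59.9] toolx [ 0.001  0.001 -1.   ] yaw(tool y) 101.35 F [-6.8 -1.6 19.9] w 0.003 q [-0.54  0.35  0.31  1.77 -0.12  1.04  1.57]
[[-94.0, 31.0, 90.0], [-94.0, 48.0, 89.0], [-94.0, 65.0, 90.0], [-93.0, 77.0, 90.0]]
[[-69.0, 31.0, 91.0], [-69.0, 49.0, 91.0], [-69.0, 67.0, 90.0], [-69.0, 80.0, 90.0]]
[[-46.0, 32.0, 90.0], [-46.0, 50.0, 90.0], [-47.0, 69.0, 91.0], [-46.0, 82.0, 91.0]]
[[-32.0, 32.0, 90.0], [-31.0, 51.0, 89.0], [-32.0, 70.0, 91.0], [-32.0, 85.0, 91.0]]
```

View pics/w19.png

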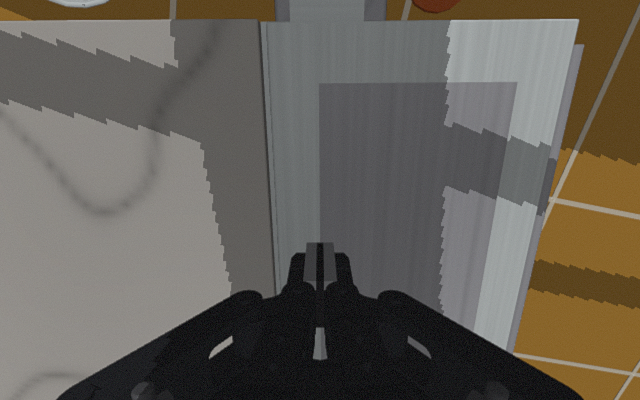

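View pics/s19c.png

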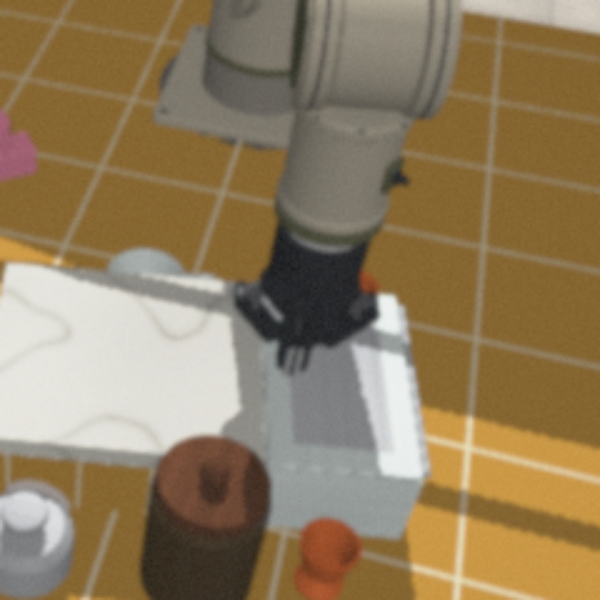

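The lid is level with the ledge (z 89–91 everywhere), so it is home. I back off upward.

Call:
send_rows([
  [-3,0,0],
  [-10,0,0],
  [-40,0,0],
  [-80,0,0],
  [-120,0,0],
], grip=[255,255,255,255,255], twist=[0,0,0,0,0])

```text
clock: 24.57
position: [0.5618, 0.1201, 0.1788]
ee_rot: [-0.07, 0.705, 0.07, 0.703]
ft_force: [1.4, 1.0, 1.0]
grip_width: -0.002
```

Call:
send_rows([
  [-40,15,0],
  [-80,45,0],
  [-110,80,0],
  [-130,115,0],
  [-130,130,0],
], grip=[255,255,255,255,255], twist=[0,0,0,0,0])

```text
clock: 24.98
position: [0.537, 0.2513, 0.3124]
ee_rot: [-0.069, 0.702, 0.072, 0.705]
ft_force: [0.4, 1.3, 0.9]
grip_width: -0.002
```

```bash
python3 - <<'E'
from h import *
state()
p,d,K,W=cam('top','t20.png')
X=cloud(d,K,W)
for r,c in [(180,200),(200,200),(220,210),(190,220),(235,215)]: print(W2S(X[r,c]).round(1))
q,d2,K2,W2=cam('scene','s20.png');X2=cloud(d2,K2,W2)
S=(X2-O);S=np.stack([S@EX*1000,S@EY*1000,X2[...,2]*1000],-1)
m=(abs(S[...,0])<100)&(S[...,1]>6)&(S[...,1]<125)&(S[...,2]>75)&(S[...,2]<110)
P=S[m];print(len(P),np.polyfit(P[:,1],P[:,2],1).round(4),np.median(P[:,2]))
l=(abs(S[...,0])<100)&(S[...,1]<-10)&(S[...,1]>-240)&(S[...,2]>75)&(S[...,2]<130);P=S[l];print('ledge',len(P),np.median(P[:,2]),np.percentile(P[:,2],[1,99]))
E
```

```text
t 24.98 tcp [0.537  0.2513 0.3124] st [  1.4 155.8 312.4] toolx [ 0.004  0.004 -1.   ] yaw(tool y) 101.47 F [0.4 1.3 0.9] w -0.002 q [-0.72  0.22  0.25  1.38 -0.06  1.54  1.3 ]
[54.  47.8 91.7]
[ 4.8 57.3 89.7]
[-49.6  42.3  90.1]
[18.5  4.8 89.5]
[-88.3  37.5  88.9]
3494 [2.10000e-03 8.97281e+01] 89.84601297528016
ledge 6325 89.41606695313942 [86.19274054 92.63442971]
```

View pics/s20.png

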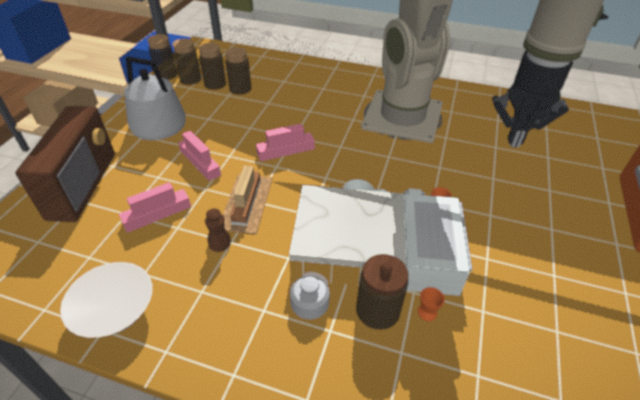

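View pics/t20.png

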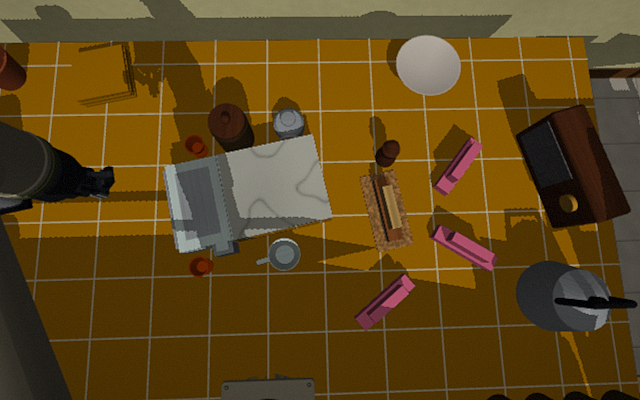

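The lid is flat and shut at (205,210) in the top view. The ledge is bare, the scraper is upright on its mat at (388,207), and the bystanders are where they were. I'm handing it in.

```bash
python3 -c "
from h import *
print(manip.hand_in(), monitor.get_obs()['clock'])"
```

```text
the job is handed in; nothing more can be done
the job is handed in; nothing more can be done
```

I swept all four shards off the ledge into the tin, stood the scraper back on its mat and let go, then closed the lid and pressed it home. I handed the job in at about 25 s of the 72 s.

**What the last checks showed:**
- **Shards:** all four were seen on the tin floor before I closed the lid, and the ledge is bare.
- **Scraper:** upright and within about 1.5 mm of the mat's centre, measured right after I let go.
- **Lid:** level at z ≈ 90 mm with a slope of 0.002 rad, after the fingers had backed off.
- **Bystanders:** they look unmoved by eye; I did not re-measure their positions.

**What failed or disagreed:**
- **Missed pushes:** the first two pushes at the lid passed over its edge without moving it. The wrist depth put the fingertips about 36 mm behind the reported TCP. I don't know why, since the scraper grasp fitted the reported TCP.
- **Force spike:** pressing the lid home peaked at 47 N on the wrist, where I had meant to stay under about 35 N. It appeared to come through the fingertips, with nothing else seen in contact, and I backed off at once. If it counts as the gripper's body pressing, it is over the 40 N limit.
- **Click:** I saw no clear force drop for the catch, so I judge it caught from the lid lying fully shut and staying there once released.

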